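# Open the sprung-lid case, sort its battery packs and latch it again

### The arm

A 6-joint arm with a two-finger parallel gripper is mounted at the origin on the work surface. World frame = base frame: x ahead of the robot, y to its left, z up, the work surface at z = 0. Lengths are in m, angles in rad, forces in N, time in s.
With the tool pointing down it reaches from about 0.375 to 0.975 m from the base axis. Payload 3.8 kg.
Tool frame: the origin (TCP) lies on the centre line of the jaws, within the pads' length; the fingertips stand 14 mm ahead of it and the grasp point (between the pads) lies 5 mm behind it (bot.finger_overhang is the distance from the TCP to the fingertips, in m); y points along the fingers, x is the direction in which the jaws open and shut, and the axes are right-handed (so a half turn about y gives the same grasp; the last joint's range is limited). The gripper opens to 85 mm and grips with 20 to 120 N. Pads are 22 mm wide; open, the fingers measure 114 mm over their backs; the gripper's body (76 mm by 85 mm) begins 54 mm behind the grasp point. The pads swing forward as they close: fully open they stand 13 mm farther back than shut.
Start: joints at [1.15, 0.264, 1.604, -0, 1.274, -0.037], TCP at [0.253, 0.626, 0.205] pointing down, gripper open.
Joint ranges: [-2.63, 2.63], [-0.94, 2.18], [0.31, 2.57], [-1.31, 4.45], [0, 2.66], [-2.55, 2.55]. Speed limits (rad/s): [2.57, 2.57, 3.14, 3.14, 3.14, 3.14].

### API

Orientations are given as a rotation vector (axis times angle).
In Python, from workcell import readout, read_camera, bot, spotter gives the robot as it stands.
- The arm moves only by the tool jog_arm, never from a script. Its argument "increments" is a list of rows, each a list of 7 numbers: the shift along the tool's x, y, z in m, then the turn, a rotation vector about the tool's x, y, z in rad, then the opening, from 0 (shut) to 1 (fully open). A call has 1 to 10 rows; each row shifts and turns the pose as measured when the row begins, along the tool's axes as they then stand; what a row does not reach is not made up. A row lasts 1/8 s, in which the tool goes at most 62.5 mm and 10.7 degrees, less where a joint would pass 70% of its speed; a pose out of reach is approached as far as the arm can. A call with a gripper value outside its range is refused whole. The fingers move at their own pace and stop on an object; "force" is the grip in N (left out, the last holds). Time passes only in rows, so rows that do not move let the fingers close. It gives the time, the measured TCP pose, the force and the opening at its end, in the units of the state.
- readout.read_state(): the state, without advancing time (a new reading comes with each control period).
- read_camera(name): name is "scene" or "top" or "wrist"; returns a dict with "img" (384x512x3 uint8, blue, green, red), "range_z" (384x512 float32, m along the optical axis (not along the pixel's ray), 0 where there is no reading), "fx", "fy", "cx", "cy" (pixels), "world_from_camera" (4x4, takes a point from camera to world coordinates). Camera axes: x right, y down, z forward; pixel columns grow to the right and rows downward; lengths in m; the calibration is good to about 2 mm. A picture is of the moment at which its call begins.
- bot.finish_job(): hands the job in, once; it reports no verdict.
Trained networks look in a picture, given as the dict that the camera call returned (one of the last four; its "shot" number tells which), for a name from the list of things; names that differ only in an ending like _2 or _b are one class to them, and where a whole thing is asked for, a point or a joint stands for the part that bears it (a point fixed in the world has none). Each returns a list of dicts, best first, with "p" (0 to 1); they miss things now and then, are a little off and sometimes report something else, mostly with a low value. They report only what shows in the picture. A call takes as long as a camera call. They do not tell look-alikes from the thing itself.
- spotter.masks_of(picture, thing): "mask" (384x512 bool, what is visible of it) and "location" ([column, row] in pixels, amid what is visible of it).
- spotter.spot_point(picture, thing): "location" ([column, row] in pixels: a listed point, or the origin of a listed thing).
The state is a dict: "time": time; "q": joint angles; "joint_vel": joint speeds; "joint_torque": joint torques, N m; "tool_pos": TCP position; "tcp_rot": TCP orientation; "wrist_force": force on the tool from outside, world axes, zero at the start; "torque": the same for the moment, N m; "width": opening from 0.0 (shut) to 1.0 (fully open).
Only numpy, scipy, OpenCV 4.12 (cv2) and the standard library are available. Lean on these libraries where they do the work, as an engineer would, in place of code of your own. Each camera call takes 0.05 s, during which the arm holds its last target. There are 200 camera calls.

### The job

The grey case holds returned scanner battery packs to be sorted: press the red release button so that its lid springs up, then steady the lid and swing it fully back until it rests open and still. Stand every pack with a green tag upright in a nest of the green tray, and every pack with a red tag upright in a nest of the red tray, one pack to a nest. Then lower the lid by hand, never letting it drop or fling over, press it down until it latches, and leave the other things on the bench as they are.

Things in the scene. Friction and masses are not known exactly. Their poses are not given: they have to be found in the camera images.
- case: grey transit case, fixed on the bench: 150 (its x) x 344 (its y) x 90 mm high, 6 mm walls and floor, origin at the centre of its underside. Its front, with a black latch housing (62 deep, 74 wide, 74 high), faces its -x, towards the robot; the lid is hinged along its back top edge
- case_pockets (a point): middle of the row of five foam pockets in the case, on the case floor, 6 mm above the bench. Pockets lie at y = -120, -60, 0, 60, 120 mm along the case's y, each with one pack or empty. The foam is only 12 mm high, so packs stand free above it, 32 mm apart and 32 mm from the end walls
- case_hinge (a point): middle of the lid's hinge line, which runs along the case's y: 75 mm behind the case's centre, 90 mm above the bench
- lid (a joint): angle of the lid, rad: 0 closed and latched, 1.95 fully back, leaning 22 degrees past upright on its stop, where it stays. Once released, spring legs push it up to about 0.72, where it bobs and comes to rest. Above that only its weight (0.28 kg, light damping) acts: let go short of upright it drops, past upright it falls open. Pushed down at the front edge, it latches by itself in the last 0.1 rad at about 5 N
- lid_edge (a point): middle of the lid's free front edge, half-way through its thickness. The lid is a flat plate, 160 mm from hinge line to free edge, 344 wide, 10 thick; its underside lies on the case's rim when closed and its underside's back edge is the hinge line. A steel striker, 22 wide and 31 long, hangs below the middle of the free edge; elsewhere the edge can be pinched
- release_top (a point): centre of the top of the red release button, 30 mm across, facing up on the latch housing, 86 mm above the bench and 115 mm in front of the case's centre (30 mm in front of the closed lid's edge); it goes down 6 mm, at about 5 N, and springs back
- release (a joint): travel of the release button, m: 0 up, 0.006 fully down; the lid is let go at about 0.005
- pass_tray: green tray, loose on the bench left or right of the case: 180 (its x) x 82 (its y) x 24 mm high, 0.5 kg, origin at the centre of its underside; three nests in a row at x = -60, 0 and 60 mm, y = 0, each 44 (x) x 66 (y) mm inside, their floor 5 mm above the bench. It may get knocked a few cm aside
- reject_tray: red tray for rejected packs, on the other side of the case; shape and nests as the green tray
- pack_g1_mid (a point): centre (half-way up) of a black battery pack with a green tag on its top and front: 52 (its x) x 28 (its y) x 62 mm high, about 0.13 kg; it starts upright in a pocket of the case, bottom 6 mm above the bench; grip it across the 28 mm, which starts along the case's y; in a nest the 28 mm lie along the tray's x. May be absent
- pack_g2_mid (a point): a battery pack with a green tag, as pack_g1; may be absent
- pack_g3_mid (a point): a battery pack with a green tag, as pack_g1; may be absent
- pack_r1_mid (a point): centre (half-way up) of a black battery pack with a red tag on its top and front: 52 (its x) x 28 (its y) x 62 mm high, about 0.13 kg; it starts upright in a pocket of the case, bottom 6 mm above the bench; grip it across the 28 mm, which starts along the case's y; in a nest the 28 mm lie along the tray's x. May be absent
- pack_r2_mid (a point): a battery pack with a red tag, as pack_r1; may be absent
- tape_roll: a small roll of yellow marking tape lying flat, 60 mm across, 25 high; not part of the job, leave it where it lies (origin at the centre of its underside)
- marker: a black and blue marker pen lying down, 120 mm long, 16 thick; not part of the job, leave it where it lies (origin at the centre of its underside)
- cutter: an orange box cutter lying flat, about 170 x 26 x 14 mm; not part of the job, leave it where it lies (origin at the centre of its underside)
- scanner: a black and yellow hand scanner lying down, about 200 x 66 x 60 mm; not part of the job, leave it where it lies (origin at the centre of its underside)
- label_roll: a white roll of labels standing on its flat end, 80 mm across, 60 high; not part of the job, leave it where it lies (origin at the centre of its underside)
- carton: a small brown carton, 110 x 150 x 70 mm; not part of the job, leave it where it lies (origin at the centre of its underside)
Things that resemble listed ones, but are neither listed nor needed, are in the scene too. There is more than one size of the reject_tray; the job needs the larger. There is more than one size of the pass_tray; the one meant has the size given above.

How it is judged:
On the way, in this order (a step that is already met when the one before it is completed fails the run):
1. the lid is released and has sprung up (value of joint lid above 0.4 rad), for 0.1 s.
2. the lid rests fully back and still (value of joint lid above 1.8 rad and velocity of joint lid between -0.1 and 0.1 rad/s), for 0.5 s.
3. every pack stands in a nest of the tray of its tag's colour (x of pack_g1_mid in the frame of pass_tray between -0.09 and 0.09 m and y of pack_g1_mid in the frame of pass_tray between -0.041 and 0.041 m and z of pack_g1_mid in the frame of pass_tray between 0.028 and 0.043 m and angle between each of pack_g1_mid, pack_g2_mid, pack_g3_mid, pack_r1_mid, pack_r2_mid's own z axis and vertical below 0.15 rad and x of pack_g2_mid in the frame of pass_tray between -0.09 and 0.09 m and y of pack_g2_mid in the frame of pass_tray between -0.041 and 0.041 m and z of pack_g2_mid in the frame of pass_tray between 0.028 and 0.043 m and x of pack_g3_mid in the frame of pass_tray between -0.09 and 0.09 m and y of pack_g3_mid in the frame of pass_tray between -0.041 and 0.041 m and z of pack_g3_mid in the frame of pass_tray between 0.028 and 0.043 m and x of pack_r1_mid in the frame of reject_tray between -0.09 and 0.09 m and y of pack_r1_mid in the frame of reject_tray between -0.041 and 0.041 m and z of pack_r1_mid in the frame of reject_tray between 0.028 and 0.043 m and x of pack_r2_mid in the frame of reject_tray between -0.09 and 0.09 m and y of pack_r2_mid in the frame of reject_tray between -0.041 and 0.041 m and z of pack_r2_mid in the frame of reject_tray between 0.028 and 0.043 m), for 0.2 s.
At the end, for the whole second after the job is handed in: every green-tagged pack stands upright (within 0.15 rad) on the floor of a nest of the green tray and every red-tagged pack likewise in the red tray, the trays lie flat and still on the bench, and the lid is shut and latched (within 0.03 rad of closed) (all of step 3 and value of joint lid between -0.03 and 0.03 rad and linear speed of each of pass_tray, reject_tray below 0.02 m/s and angle between each of pass_tray, reject_tray's own z axis and vertical below 0.06 rad and height (world z) of each of pass_tray, reject_tray below 0.01 m); the robot touches nothing.
It fails at once if the lid is dropped or slammed downwards (faster than 4.7 rad/s) (velocity of joint lid below -4.7 rad/s).
It fails at once if the lid is flung over against its back stop (faster than 5 rad/s past upright) (value of joint lid above 1.5 rad and velocity of joint lid above 5 rad/s).
It fails at once if another thing on the bench is pushed out of its place (more than 5 cm) (distance of any of tape_roll, marker, cutter, scanner, label_roll, carton from where it was at the start of the episode above 0.05 m).
Of pack_g1, pack_g2, pack_g3, pack_r1, pack_r2 only 3 to 5 are there at a start; the rules pass over those that are not, and their reading is None.
At some moment in a run one of pass_tray, reject_tray may be knocked a few centimetres aside while the robot is not near it.
It also fails if it takes over 210 s, if anything falls off the work surface, if the arm or the gripper's body presses on something with over 40 N, if the wrist force passes 120 N, or if a joint passes its speed limit or range.

## Working session

There is one attempt and no reset: what is moved stays moved. The work goes in short steps, Python scripts to look and compute and a tool call to move; the robot and the scene stay as the last step left them, time stands still between calls to the robot, and variables do not carry over. Pictures are saved under pics/ and viewed, about 12 in all and at most 16, crops included, and the job is handed in when it is done.

Besides the shell and the picture viewer there is one more tool, called after "Emit:" in YAML: its name, and indented under it one key for each argument. jog_arm: Moves the arm, as the interface text tells. Its arguments: {"type":"object","properties":{"increments":{"type":"array"},"force":{"type":"number"}},"required":["increments"]}

```bash
mkdir -p pics; ls; cat > h.py <<'E'
import numpy as np,cv2
from workcell import readout,read_camera,bot,spotter
from scipy.spatial.transform import Rotation as R
def world(p,c,r,win=2):
    z=p["range_z"][int(r)-win:int(r)+win+1,int(c)-win:int(c)+win+1]; z=np.median(z[z>0])
    return (p["world_from_camera"]@[(c-p["cx"])/p["fx"]*z,(r-p["cy"])/p["fy"]*z,z,1])[:3]
def cloud(p):
    z=p["range_z"]; v,u=np.mgrid[:384,:512]
    P=np.stack([(u-p["cx"])/p["fx"]*z,(v-p["cy"])/p["fy"]*z,z,np.ones_like(z)],-1)@p["world_from_camera"].T
    P=P[...,:3]; P[z==0]=np.nan; return P
E
python3 - <<'E'
from h import *
for n in("scene","top"):
    p=read_camera(n); cv2.imwrite(f"pics/{n}0.png",p["img"]); print(n,p["world_from_camera"].round(3).tolist(),p["fx"])
    for t in("case","release_top","pass_tray","reject_tray","lid_edge","tape_roll","marker","cutter","scanner","label_roll","carton"):
        for d in spotter.spot_point(p,t):
            c,r=d["location"]
            try: print(t,round(d["p"],2),[int(c),int(r)],world(p,c,r).round(3))
            except Exception as e: print(t,d,e)
print(readout.read_state())
E
```

```text
pics
scene [[0.49, 0.674, -0.553, 1.192], [0.872, -0.387, 0.3, -0.352], [-0.012, -0.629, -0.777, 1.061], [0.0, 0.0, 0.0, 1.0]] 371.50477449531934
case 0.59 [264, 215] [ 0.597 -0.008  0.1  ]
release_top 0.53 [245, 179] [0.413 0.021 0.072]
pass_tray 0.9 [135, 206] [ 0.275 -0.355  0.003]
pass_tray 0.79 [172, 238] [ 0.469 -0.287  0.004]
reject_tray 0.74 [292, 143] [0.287 0.304 0.009]
reject_tray 0.67 [320, 174] [0.479 0.306 0.007]
reject_tray 0.19 [360, 158] [0.498 0.48  0.022]
lid_edge 0.64 [126, 284] [ 0.557 -0.469  0.01 ]
lid_edge 0.61 [248, 185] [0.45  0.014 0.083]
tape_roll 0.57 [269, 177] [0.468 0.087 0.103]
marker 0.53 [205, 203] [ 0.387 -0.131  0.002]
cutter 0.69 [129, 286] [ 0.572 -0.464  0.017]
scanner 0.65 [375, 202] [0.706 0.369 0.048]
label_roll 0.87 [363, 159] [0.508 0.488 0.02 ]
label_roll 0.22 [368, 201] [0.694 0.346 0.053]
carton 0.75 [171, 312] [ 0.733 -0.381  0.07 ]
carton 0.71 [129, 285] [ 0.568 -0.461  0.018]
top [[0.015, -0.997, 0.078, 0.394], [-1.0, -0.016, -0.0, 0.038], [0.002, -0.078, -0.997, 1.355], [0.0, 0.0, 0.0, 1.0]] 450.08225170757925
case 0.79 [269, 170] [
[... 621 characters left out ...]
485 0.061]
carton 0.69 [396, 124] [ 0.686 -0.356  0.073]
{'time': 1.2, 'q': array([ 1.15011291e+00,  2.63905062e-01,  1.60400373e+00,  3.16099714e-05,
        1.27369518e+00, -3.68806503e-02]), 'joint_vel': array([-0.00041282, -0.00083718, -0.00148708,  0.00063138, -0.00017132,
        0.00051182]), 'joint_torque': array([ 5.37155520e-04, -5.15067387e+01, -3.67730677e+01, -5.14732824e-05,
        6.18556132e-04, -2.04723705e-05]), 'tool_pos': array([0.25273018, 0.62589549, 0.20527429]), 'tcp_rot': array([-1.36665854, -0.92197218,  0.92201435]), 'wrist_force': array([ 0.24993427, -0.1710836 , -0.21483808]), 'torque': array([ 0.00240471, -0.0304864 ,  0.01988471]), 'width': 1.0014772457621042}
```

View pics/top0.png

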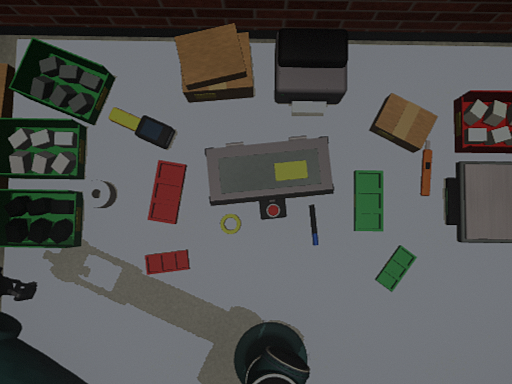

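```bash
python3 - <<'E'
from h import *
s=readout.read_state(); print(R.from_rotvec(s['tcp_rot']).as_matrix().round(3))
p=read_camera("top"); P=cloud(p)
for n in("pass_tray","reject_tray"):
    for d in spotter.masks_of(p,n):
        q=P[d["mask"]]; q=q[~np.isnan(q[:,0])]; q=q[(q[:,2]<.04)]
        if len(q)<50: continue
        print(n,round(d["p"],2),len(q),cv2.minAreaRect((q[:,:2]*1000).astype(np.float32)),np.percentile(q[:,2],[5,95]).round(3))
Z=P[...,2]; 
m=(Z>.09)&(Z<.115)&(abs(P[...,1])<.25)&(P[...,0]>.4)&(P[...,0]<.7)
q=P[m]; print(len(q),cv2.minAreaRect((q[:,:2]*1000).astype(np.float32)),np.median(q[:,2]))
hsv=cv2.cvtColor(p["img"],cv2.COLOR_BGR2HSV)
red=((hsv[...,0]<8)|(hsv[...,0]>172))&(hsv[...,1]>120)&(Z>.06)&(Z<.12)
q=P[red]; print("red",len(q),np.median(q,0),q.min(0),q.max(0))
E
```

```text
[[ 0.374 -0.    -0.927]
 [ 0.927  0.     0.374]
 [-0.    -1.     0.   ]]
pass_tray 0.81 1771 ((470.39154052734375, -285.95855712890625), (83.80883026123047, 179.20335388183594), 89.81836700439453) [0.003 0.029]
pass_tray 0.66 915 ((270.083984375, -369.6534423828125), (65.74308776855469, 126.64029693603516), 54.511024475097656) [0.002 0.022]
reject_tray 0.7 1765 ((489.644287109375, 315.4219970703125), (89.05827331542969, 185.07546997070312), 80.86666107177734) [0.003 0.029]
reject_tray 0.57 830 ((278.9364929199219, 310.3902893066406), (57.52812194824219, 130.97174072265625), 6.886167049407959) [0.001 0.021]
7137 ((530.239990234375, 10.212783813476562), (211.31585693359375, 351.52471923828125), 6.766159534454346) 0.1025803055560921
red 584 [ 0.67899857 -0.60439537  0.08933064] [ 0.42257262 -0.69624298  0.06001614] [0.78098955 0.01149051 0.11946857]
```

```bash
cat >> h.py <<'E'
def case_fit(p):
    P=cloud(p);Z=P[...,2]
    m=(Z>.09)&(Z<.112)&(abs(P[...,1])<.22)&(P[...,0]>.38)&(P[...,0]<.7); q=P[m]
    a=[]
    for y in np.arange(-.15,.16,.01):
        s=q[abs(q[:,1]-y)<.005]
        if len(s) and abs(y)>.05: a.append((y,s[:,0].min()))
    a=np.array(a); k=np.polyfit(a[:,0],a[:,1],1); yaw=-np.arctan(k[0])
    X=R.from_euler('z',yaw).as_matrix(); l=q@X
    print("yaw",yaw,"resid",np.std(a[:,1]-np.polyval(k,a[:,0])),"x'",np.percentile(l[:,0],[.2,2,98,99.8]),"y'",np.percentile(l[:,1],[.2,1,99,99.8]))
    hsv=cv2.cvtColor(p["img"],cv2.COLOR_BGR2HSV)
    red=((hsv[...,0]<8)|(hsv[...,0]>172))&(hsv[...,1]>120)&(Z>.06)&(Z<.12)&(abs(P[...,1])<.1)&(P[...,0]<.5)
    b=P[red]; mid=(b.min(0)+b.max(0))/2
    print("button",b.mean(0),mid,np.median(b[:,2]),"in case-yaw",(b.mean(0)@X))
def plan(tp,tR,n,s=None):
    """straight line + slerp to TCP target, tool-frame rows"""
    s=s or readout.read_state(); p0=s['tool_pos'];R0=R.from_rotvec(s['tcp_rot']); 
    dv=(R0.inv()*tR).as_rotvec(); rows=[]
    for i in range(n):
        Rc=R0*R.from_rotvec(dv*i/n)
        rows.append([round(float(x),4) for x in (*Rc.inv().apply((np.array(tp)-p0)/n),*dv/n)])
    print("dist",np.linalg.norm(tp-p0)/n,"ang",np.linalg.norm(dv)/n)
    for r in rows: print(r)
def toolR(app,jaw):
    y=np.array(app,float);y/=np.linalg.norm(y);x=np.array(jaw,float);x-=y*(x@y);x/=np.linalg.norm(x)
    return R.from_matrix(np.stack([x,y,np.cross(x,y)],1))
E
python3 - <<'E'
from h import *
p=read_camera("top"); case_fit(p)
E
```

```text
yaw 0.11602884041241697 resid 0.0006957100250876412 x' [0.46159875 0.4640939  0.62165398 0.63183428] y' [-0.22286158 -0.22010283  0.11813745  0.12104832]
button [ 0.43375801 -0.00185165  0.08684951] [ 0.43273195 -0.00138306  0.08225815] 0.0872014116526687 in case-yaw [ 0.43062715 -0.05205479  0.08684951]
```

```bash
cat >> h.py <<'E'
C=np.array([.548,.012,0]); RC=R.from_euler('z',.116)
def cw(v): return C+RC.apply(v)      # case->world point
def cd(v): return RC.apply(v)
E
python3 - <<'E'
from h import *
a=np.radians(12)
app=cd([np.sin(a),0,-np.cos(a)]); T=toolR(app,cd([1,0,0]))
tip=cw([-.118,0,.118]); tcp=tip-.014*app; print(tcp,T.as_matrix().round(3))
plan(tcp,T,14)
E
```

```text
[ 0.42790181 -0.00199421  0.13169407] [[ 0.972  0.207 -0.116]
 [ 0.113  0.024  0.993]
 [ 0.208 -0.978  0.   ]]
dist 0.04685433025914233 ang 0.07780674820945284
[-0.0369, 0.0053, -0.0284, -0.008, 0.0762, -0.0135]
[-0.0347, 0.005, -0.0311, -0.008, 0.0762, -0.0135]
[-0.0323, 0.0048, -0.0336, -0.008, 0.0762, -0.0135]
[-0.0297, 0.0047, -0.0359, -0.008, 0.0762, -0.0135]
[-0.027, 0.0046, -0.038, -0.008, 0.0762, -0.0135]
[-0.024, 0.0046, -0.04, -0.008, 0.0762, -0.0135]
[-0.021, 0.0046, -0.0416, -0.008, 0.0762, -0.0135]
[-0.0178, 0.0047, -0.0431, -0.008, 0.0762, -0.0135]
[-0.0146, 0.0048, -0.0443, -0.008, 0.0762, -0.0135]
[-0.0112, 0.005, -0.0452, -0.008, 0.0762, -0.0135]
[-0.0078, 0.0052, -0.0459, -0.008, 0.0762, -0.0135]
[-0.0044, 0.0055, -0.0463, -0.008, 0.0762, -0.0135]
[-0.0009, 0.0058, -0.0465, -0.008, 0.0762, -0.0135]
[0.0025, 0.0062, -0.0464, -0.008, 0.0762, -0.0135]
```

Emit:
jog_arm:
  increments:
    - [-0.037, 0.005, -0.028, -0.008, 0.076, -0.0135, 0]
    - [-0.035, 0.005, -0.031, -0.008, 0.076, -0.0135, 0]
    - [-0.032, 0.005, -0.034, -0.008, 0.076, -0.0135, 0]
    - [-0.03, 0.005, -0.036, -0.008, 0.076, -0.0135, 0]
    - [-0.027, 0.005, -0.038, -0.008, 0.076, -0.0135, 0]
    - [-0.024, 0.005, -0.04, -0.008, 0.076, -0.0135, 0]
    - [-0.021, 0.005, -0.042, -0.008, 0.076, -0.0135, 0]
    - [-0.018, 0.005, -0.043, -0.008, 0.076, -0.0135, 0]
    - [-0.015, 0.005, -0.044, -0.008, 0.076, -0.0135, 0]
    - [-0.011, 0.005, -0.045, -0.008, 0.076, -0.0135, 0]

```text
time: 2.65
tool_pos: [0.3776, 0.1675, 0.1498]
tcp_rot: [-1.53, -0.449, 0.188]
wrist_force: [0.6, -0.1, 0.3]
width: -0.0
```

```bash
cat > pl.py <<'E'
E
python3 - <<'E'
from h import *
a=np.radians(12)
app=cd([np.sin(a),0,-np.cos(a)]); T=toolR(app,cd([1,0,0]))
tip=cw([-.118,0,.116]); tcp=tip-.014*app
plan(tcp,T,6)
E
```

```text
dist 0.02965254744070422 ang 0.048886687352082216
[-0.004, 0.0033, -0.0292, -0.0056, 0.0481, -0.0069]
[-0.0027, 0.0035, -0.0293, -0.0056, 0.0481, -0.0069]
[-0.0013, 0.0036, -0.0294, -0.0056, 0.0481, -0.0069]
[0.0001, 0.0038, -0.0294, -0.0056, 0.0481, -0.0069]
[0.0015, 0.004, -0.0293, -0.0056, 0.0481, -0.0069]
[0.0029, 0.0041, -0.0292, -0.0056, 0.0481, -0.0069]
```

Emit:
jog_arm:
  increments:
    - [-0.004, 0.003, -0.029, -0.0056, 0.048, -0.007, 0]
    - [-0.003, 0.003, -0.029, -0.0056, 0.048, -0.007, 0]
    - [-0.001, 0.004, -0.029, -0.0056, 0.048, -0.007, 0]
    - [0, 0.004, -0.029, -0.0056, 0.048, -0.007, 0]
    - [0.0015, 0.004, -0.029, -0.0056, 0.048, -0.007, 0]
    - [0.003, 0.004, -0.029, -0.0056, 0.048, -0.007, 0]
    - [0, 0, 0, 0, 0, 0, 0]

```text
time: 3.52
tool_pos: [0.4279, -0.0091, 0.1316]
tcp_rot: [-1.551, -0.249, -0.091]
wrist_force: [-1.0, -0.3, 0.4]
width: 0.002
```

```bash
python3 - <<'E'
from h import *
a=np.radians(12)
app=cd([np.sin(a),0,-np.cos(a)]); T=toolR(app,cd([1,0,0]))
plan(cw([-.118,0,.080])-.014*app,T,6)
s=readout.read_state(); print(s['q'].round(2),RC.inv().apply(s['tool_pos']+.014*R.from_rotvec(s['tcp_rot']).as_matrix()[:,1]-C),s['wrist_force'])
E
```

```text
dist 0.006420522297961075 ang 0.002849245240495433
[-0.0012, 0.0062, 0.0012, 0.0005, -0.0025, 0.0013]
[-0.0012, 0.0062, 0.0012, 0.0005, -0.0025, 0.0013]
[-0.0012, 0.0062, 0.0012, 0.0005, -0.0025, 0.0013]
[-0.0012, 0.0062, 0.0012, 0.0005, -0.0025, 0.0013]
[-0.0012, 0.0062, 0.0012, 0.0005, -0.0025, 0.0013]
[-0.0012, 0.0062, 0.0012, 0.0005, -0.0025, 0.0013]
[-0.12 -0.33  2.33  0.06  0.92 -0.25] [-0.11871852 -0.00706304  0.11789172] [-1.01949097 -0.27677405  0.40928695]
```

Emit:
jog_arm:
  increments:
    - [-0.001, 0.006, 0.0012, 0, -0.0025, 0.001, 0]
    - [-0.001, 0.006, 0.0012, 0, -0.0025, 0.001, 0]
    - [-0.001, 0.006, 0.0012, 0, -0.0025, 0.001, 0]
    - [-0.001, 0.006, 0.0012, 0, -0.0025, 0.001, 0]
    - [-0.001, 0.006, 0.0012, 0, -0.0025, 0.001, 0]
    - [-0.001, 0.007, 0.0012, 0, -0.0025, 0.001, 0]
    - [0, 0.0015, 0, 0, 0, 0, 0]

```text
time: 4.4
tool_pos: [0.4284, 0.0019, 0.0896]
tcp_rot: [-1.552, -0.259, -0.069]
wrist_force: [-0.3, 0.1, 0.2]
width: -0.0
```

```bash
cat >> h.py <<'E'
def lid_angle(p):
    P=cloud(p); q=RC.inv().apply(P.reshape(-1,3)-C); v=q.copy()
    r=np.hypot(q[:,0]-.075,q[:,2]-.09)
    m=(abs(q[:,1])<.165)&(q[:,2]>.097)&(r<.17)&(r>.03)&((q[:,2]>.12)|(q[:,0]<.03))
    th=np.arctan2(q[m][:,2]-.09,.075-q[m][:,0])-np.arcsin(.01/r[m])
    return np.percentile(th,[10,50,90]).round(2),m.sum()
E
python3 - <<'E'
from h import *
p=read_camera("top"); print(lid_angle(p)); cv2.imwrite("pics/t1.png",p["img"])
p=read_camera("scene"); print(lid_angle(p)); cv2.imwrite("pics/s1.png",p["img"])
E
```

```text
(array([0.  , 0.03, 2.78]), np.int64(5315))
(array([-0.  ,  0.03,  2.8 ]), np.int64(3200))
```

```bash
python3 - <<'E'
import cv2
a=cv2.imread("pics/t1.png")[130:250,190:350];b=cv2.imread("pics/s1.png")[110:260,150:350]
a=cv2.resize(a,(533,400),interpolation=2);b=cv2.resize(b,(533,400),interpolation=2)
cv2.imwrite("pics/v1.png",cv2.resize(cv2.vconcat([a,b]),(400,600)))
E
```

```text
(no output)
```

View pics/v1.png

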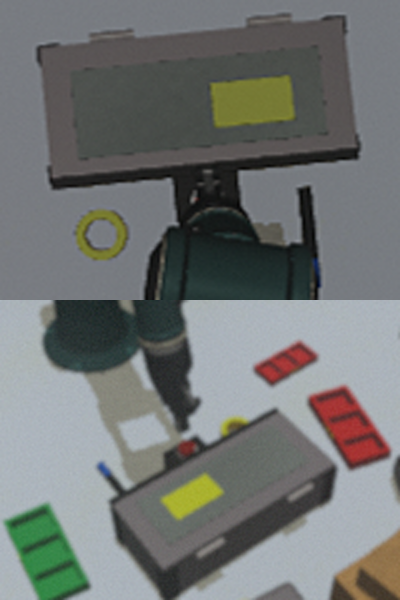

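```bash
python3 - <<'E'
from h import *
s=readout.read_state(); print(s, bot.finger_overhang)
p=read_camera("scene"); 
P=cloud(p); q=RC.inv().apply(P.reshape(-1,3)-C)
m=(abs(q[:,1])<.06)&(q[:,0]<-.09)&(q[:,0]>-.17)&(q[:,2]>.05)
k=q[m]
for z in np.arange(.06,.25,.01):
    t=k[abs(k[:,2]-z)<.005]; 
    if len(t): print(round(z,3),len(t),t[:,:2].min(0).round(3),t[:,:2].max(0).round(3))
p=read_camera("wrist"); cv2.imwrite("pics/w1.png",p["img"])
E
```

```text
{'time': 4.5, 'q': array([-0.0906284 , -0.26877398,  2.37453468,  0.05662109,  0.83055438,
       -0.24597954]), 'joint_vel': array([-0.0023832 , -0.00557694, -0.01065144, -0.00087686,  0.00330135,
       -0.00036417]), 'joint_torque': array([ 5.89916599e-02, -1.89874917e+01, -3.40111613e+01,  1.96033115e-01,
       -1.11048292e+00,  3.73555149e-04]), 'tool_pos': array([0.42873428, 0.0017184 , 0.09008514]), 'tcp_rot': array([-1.55185713, -0.25954808, -0.0698173 ]), 'wrist_force': array([-0.35146843,  0.17331609,  0.61449834]), 'torque': array([-0.02879138,  0.13089735,  0.04173385]), 'width': 0.0002544093621937608} 0.014
0.06 5 [-0.134 -0.035] [-0.114 -0.033]
0.07 46 [-0.138 -0.036] [-0.106  0.041]
0.08 71 [-0.135 -0.034] [-0.1    0.038]
0.09 35 [-0.127 -0.011] [-0.101  0.016]
0.12 7 [-0.128 -0.008] [-0.119  0.011]
0.13 15 [-0.135 -0.007] [-0.113  0.013]
0.14 18 [-0.133 -0.007] [-0.113  0.014]
0.15 14 [-0.133 -0.007] [-0.115  0.008]
0.16 17 [-0.165 -0.008] [-0.121  0.014]
0.17 22 [-0.17  -0.009] [-0.103  0.012]
0.18 22 [-0.17  -0.013] [-0.097  0.011]
0.19 31 [-0.155 -0.014] [-0.093  0.014]
0.2 23 [-0.153 -0.015] [-0.09   0.014]
0.21 39 [-0.159 -0.016] [-0.09   0.004]
0.22 42 [-0.159 -0.016] [-0.09   0.012]
0.23 36 [-0.136 -0.01 ] [-0.097  0.015]
0.24 23 [-0.152 -0.032] [-0.102  0.013]
```

View pics/w1.png

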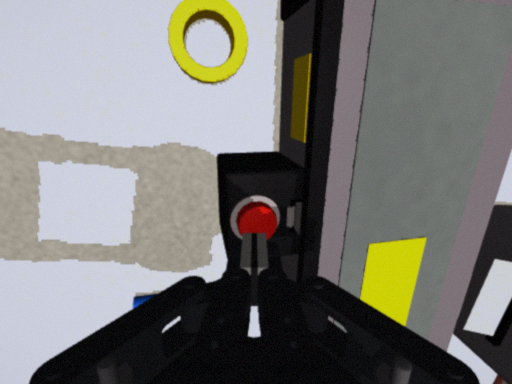

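Emit:
jog_arm:
  increments:
    - [0, 0.003, 0, 0, 0, 0, 0]
    - [0, 0.003, 0, 0, 0, 0, 0]
    - [0, 0.003, 0, 0, 0, 0, 0]

```text
time: 4.97
tool_pos: [0.432, 0.0016, 0.0823]
tcp_rot: [-1.552, -0.261, -0.073]
wrist_force: [-0.6, -0.2, -0.4]
width: -0.0
```

```bash
python3 - <<'E'
from h import *
s=readout.read_state(); print(s['tool_pos'],s['wrist_force'])
for n in("wrist","top"):
    p=read_camera(n); P=cloud(p)
    print(n,lid_angle(p))
    if n=="wrist":
        print(p["world_from_camera"].round(3).tolist(),p["fx"])
        for r in range(190,300,6): print(r,[P[r,c].round(3).tolist() for c in (235,255,275)])
        cv2.imwrite("pics/w2.png",cv2.resize(p["img"][180:384,150:360],(630,600)))
    for d in spotter.spot_point(p,"release_top"): print(d, world(p,*d["location"]))
E
```

```text
[0.43196376 0.00155565 0.08227209] [-0.64100513 -0.24248039 -0.3891421 ]
wrist (array([0.  , 0.02, 0.04]), np.int64(48450))
[[0.97, 0.043, 0.239, 0.387], [0.117, -0.945, -0.304, 0.082], [0.212, 0.323, -0.922, 0.247], [0.0, 0.0, 0.0, 1.0]] 268.73406681999313
190 [[0.419, 0.025, 0.074], [0.433, 0.025, 0.075], [0.447, 0.026, 0.074]]
196 [[0.419, 0.02, 0.074], [0.433, 0.021, 0.074], [0.448, 0.022, 0.075]]
202 [[0.419, 0.016, 0.074], [0.434, 0.016, 0.074], [0.448, 0.017, 0.075]]
208 [[0.42, 0.012, 0.076], [0.432, 0.015, 0.083], [0.449, 0.012, 0.074]]
214 [[0.42, 0.007, 0.076], [0.432, 0.012, 0.086], [0.45, 0.008, 0.075]]
220 [[0.42, 0.004, 0.079], [0.432, 0.008, 0.087], [0.45, 0.003, 0.075]]
226 [[0.42, 0.002, 0.083], [0.433, 0.004, 0.087], [0.447, 0.003, 0.086]]
232 [[0.42, -0.003, 0.084], [0.426, 0.012, 0.112], [0.452, -0.007, 0.074]]
238 [[0.422, -0.012, 0.075], [0.424, 0.012, 0.12], [0.453, -0.012, 0.074]]
244 [[0.414, 0.006, 0.116], [0.423, 0.012, 0.126], [0.436, 0.009, 0.12]]
250 [[0.413, 0.007, 0.122], [0.422, 0.012, 0.131], [0.434, 0.009, 0.126]]
256 [[0.413, 0.006, 0.127], [0.42, 0.012, 0.137], [0.432, 0.01, 0.133]]
262 [[0.411, 0.007, 0.134], [0.419, 0.011, 0.141], [0.431, 0.009, 0.138]]
268 [[0.409, 0.012, 0.146], [0.418, 0.011, 0.146], [nan, nan, nan]]
274 [[0.408, 0.013, 0.152], [0.419, 0.007, 0.145], [0.424, 0.015, 0.156]]
280 [[0.408, 0.011, 0.154], [0.419, 0.005, 0.145], [0.424, 0.013, 0.157]]
286 [[0.408, 0.01, 0.156], [0.42, 0.001, 0.145], [0.423, 0.013, 0.161]]
292 [[0.407, 0.01, 0.16], [0.42, -0.003, 0.145], [0.422, 0.012, 0.164]]
298 [[0.406, 0.011, 0.165], [0.421, -0.006, 0.145], [0.421, 0.014, 0.169]]
{'location': [260.3, 232.5], 'p': 0.77} [0.42908567 0.01174352 0.11187874]
top (array([0.  , 0.04, 2.78]), np.int64(5322))
```

View pics/w2.png

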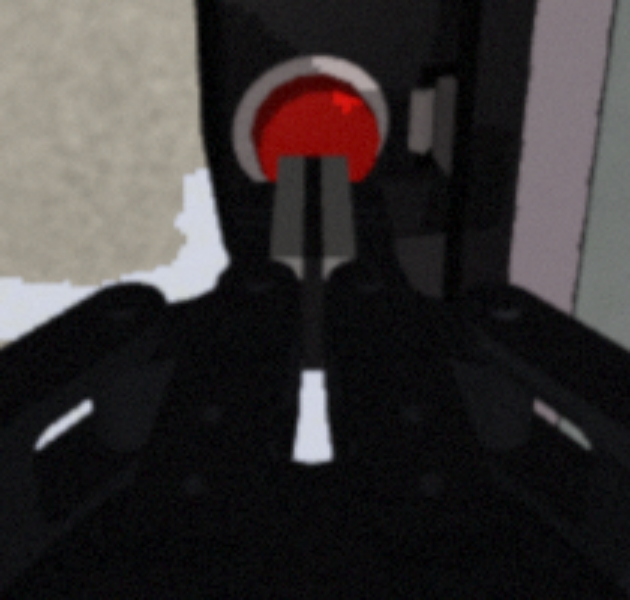

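Emit:
jog_arm:
  increments:
    - [-0.001, 0.006, 0, 0, 0, 0, 0]
    - [-0.001, 0.006, 0, 0, 0, 0, 0]
    - [-0.001, 0.004, 0, 0, 0, 0, 0]
    - [0, 0, 0, 0, 0, 0, 0]

```text
time: 5.68
tool_pos: [0.4319, 0.0016, 0.0646]
tcp_rot: [-1.552, -0.261, -0.072]
wrist_force: [0.1, -0.3, -0.7]
width: 0.002
```

```bash
python3 - <<'E'
from h import *
s=readout.read_state(); print(s['tool_pos'],s['wrist_force'])
p=read_camera("wrist"); P=cloud(p)
for r in range(214,262,4): print(r,[P[r,c].round(3).tolist() for c in (246,255,264)])
E
```

```text
[0.43194914 0.00163976 0.06458838] [ 0.1465306  -0.32902508 -0.72318997]
214 [[0.424, 0.016, 0.076], [0.43, 0.015, 0.076], [0.436, 0.016, 0.076]]
218 [[0.424, 0.013, 0.077], [nan, nan, nan], [0.434, 0.015, 0.081]]
222 [[0.423, 0.011, 0.079], [0.428, 0.014, 0.084], [0.433, 0.014, 0.085]]
226 [[0.423, 0.011, 0.084], [0.428, 0.012, 0.086], [0.433, 0.012, 0.086]]
230 [[0.422, 0.009, 0.086], [0.428, 0.009, 0.086], [0.433, 0.01, 0.087]]
234 [[0.42, 0.012, 0.097], [0.425, 0.012, 0.096], [0.431, 0.012, 0.097]]
238 [[0.419, 0.012, 0.1], [0.424, 0.012, 0.101], [0.429, 0.012, 0.102]]
242 [[0.419, 0.011, 0.104], [0.423, 0.012, 0.105], [0.428, 0.013, 0.107]]
246 [[0.418, 0.011, 0.108], [0.423, 0.012, 0.109], [0.427, 0.012, 0.11]]
250 [[0.417, 0.012, 0.113], [0.422, 0.011, 0.113], [0.426, 0.012, 0.114]]
254 [[0.417, 0.011, 0.116], [0.421, 0.012, 0.117], [0.425, 0.013, 0.119]]
258 [[0.416, 0.011, 0.12], [0.42, 0.012, 0.121], [0.425, 0.012, 0.121]]
```

Emit:
jog_arm:
  increments:
    - [0.004, 0.004, 0, 0, 0, 0, 0]
    - [0, 0.003, 0, 0, 0, 0, 0]
    - [0, 0.002, 0, 0, 0, 0, 0]
    - [0, 0.002, 0, 0, 0, 0, 0]
    - [0, 0.002, 0, 0, 0, 0, 0]

```text
time: 6.35
tool_pos: [0.4393, 0.0023, 0.0549]
tcp_rot: [-1.552, -0.26, -0.07]
wrist_force: [-18.8, -0.5, 34.2]
width: 0.001
```

Emit:
jog_arm:
  increments:
    - [-0.004, -0.02, 0, 0, 0, 0, 0]
    - [-0.01, -0.04, 0, 0, 0, 0, 0]
    - [0, -0.04, 0, 0, 0, 0, 0]

```text
time: 6.72
tool_pos: [0.4026, -0.0014, 0.1488]
tcp_rot: [-1.552, -0.257, -0.066]
wrist_force: [1.1, 0.5, -0.2]
width: 0.001
```

```bash
python3 - <<'E'
from h import *
s=readout.read_state(); print(s['tool_pos'],s['wrist_force'])
for n in("scene","top"):
    p=read_camera(n); print(lid_angle(p)); cv2.imwrite(f"pics/{n}2.png",p["img"])
E
```

```text
[ 0.40259791 -0.00138461  0.14884308] [ 1.11386256  0.50379981 -0.16744825]
(array([0.72, 0.75, 2.77]), np.int64(4509))
(array([0.71, 0.74, 2.78]), np.int64(5087))
```

```bash
cat > kin.py <<'E'
import numpy as np
D=[((.2639,1.6040,1.2737),(np.hypot(.25273,.6259),.20527)),((-.2688,2.3745,.8306),(np.hypot(.42873,.0017),.0901))]
from h import readout
s=readout.read_state();q=s['q'];D.append((q[[1,2,4]],(np.hypot(*s['tool_pos'][:2]),s['tool_pos'][2])))
A=[];b=[]
for q,(r,z) in D:
    c=np.cumsum(q); A+= [[1,0,*np.sin(c)],[0,1,*np.cos(c)]]; b+=[r,z]
sol,res,rk,sv=np.linalg.lstsq(np.array(A),np.array(b),rcond=None); print(sol.round(4),res,sv.round(3))
E
python3 - <<'E'
import kin
from h import *
# wrist image check of world/tip consistency unaffected
t=.73
E
```

```text
[0.004  0.2471 0.507  0.5634 0.3663] [2.60313705e-08] [3.16  2.204 0.376 0.125 0.015]
```

View pics/scene2.png

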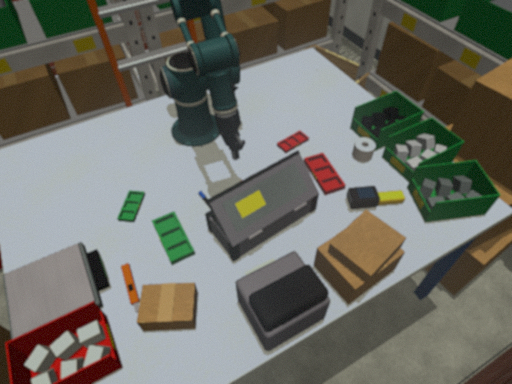

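```bash
cat >> h.py <<'E'
def chain(wps,s=None,dec=3):
    """wps: (tcp,R,n) list; prints tool-frame rows (rounded) from measured pose"""
    s=s or readout.read_state(); p=s['tool_pos'];Q=R.from_rotvec(s['tcp_rot'])
    for tp,T,n in wps:
        dv=(Q.inv()*T).as_rotvec()
        print("# mm/row",round(1000*np.linalg.norm(tp-p)/n,1),"rad/row",round(np.linalg.norm(dv)/n,3))
        for i in range(n):
            Rc=Q*R.from_rotvec(dv*i/n)
            print([round(float(x),dec)+0. for x in (*Rc.inv().apply((tp-p)/n),*dv/n)])
        p,Q=np.array(tp),T
def lidpose(th,phi,rho=.138,d=.030,y=.06,back=0):
    c,s_=np.cos,np.sin
    u=np.array([-c(th),0,s_(th)]);n=np.array([s_(th),0,c(th)]);app=np.array([c(phi),0,-s_(phi)])
    M=np.array([.075,y,.09])+rho*u+.005*n+(d-back)*app
    return cw(M),toolR(cd(app),cd([s_(phi),0,c(phi)]))
E
python3 - <<'E'
from h import *
s=readout.read_state(); r=np.radians
up=s['tool_pos']+[-.0,.03,.09]
a,T=lidpose(.73,r(60),back=.07)
chain([(up,R.from_rotvec(s['tcp_rot']),2),(a,T,4)]); print(a)
E
```

```text
# mm/row 47.4 rad/row 0.0
[0.011, -0.044, 0.015, 0.0, 0.0, 0.0]
[0.011, -0.044, 0.015, 0.0, 0.0, 0.0]
# mm/row 25.1 rad/row 0.077
[0.022, 0.011, 0.007, 0.0, 0.002, -0.077]
[0.021, 0.012, 0.007, 0.0, 0.002, -0.077]
[0.02, 0.014, 0.007, 0.0, 0.002, -0.077]
[0.019, 0.015, 0.007, 0.0, 0.002, -0.077]
[0.49685494 0.06644637 0.2203949 ]
```

Emit:
jog_arm:
  increments:
    - [0.011, -0.044, 0.015, 0, 0, 0, 0.45]
    - [0.011, -0.044, 0.015, 0, 0, 0, 0.45]
    - [0.022, 0.011, 0.007, 0, 0.002, -0.077, 0.45]
    - [0.021, 0.012, 0.007, 0, 0.002, -0.077, 0.45]
    - [0.02, 0.014, 0.007, 0, 0.002, -0.077, 0.45]
    - [0.019, 0.015, 0.007, 0, 0.002, -0.077, 0.45]
    - [0, 0, 0, 0, 0, 0, 0.45]

```text
time: 7.7
tool_pos: [0.4999, 0.07, 0.2198]
tcp_rot: [-1.498, -0.502, -0.33]
wrist_force: [-0.6, -0.3, -1.2]
width: 0.451
```

```bash
python3 - <<'E'
from h import *
s=readout.read_state(); print(s['q'].round(2),s['wrist_force'].round(1),s['width']); r=np.radians
p=read_camera("wrist"); P=cloud(p); cv2.imwrite("pics/w3.png",p["img"]); print(lid_angle(read_camera("top")))
chain([(*lidpose(.73,r(60),back=.07),1),(*lidpose(.73,r(60),back=0),5)])
T=R.from_rotvec(s['tcp_rot']).as_matrix(); L=(P-s['tool_pos'])@T   # tool coords
m=(abs(L[...,0])<.07)&(abs(L[...,2])<.02)&(L[...,1]<-.0)&(L[...,1]>-.09)
for y in np.arange(-.09,.0,.006):
    k=L[m&(abs(L[...,1]-y)<.003)]
    if len(k): print(y.round(3),len(k),k[:,0].min().round(3),k[:,0].max().round(3),np.sort(np.abs(k[:,0]))[:2].round(3))
E
```

```text
[ 0.08 -0.46  2.33  0.03  0.74 -0.05] [-0.6 -0.3 -1.2] 0.4511196590217806
(array([0.71, 0.75, 2.78]), np.int64(4959))
# mm/row 5.0 rad/row 0.012
[-0.004, -0.001, -0.003, 0.002, -0.003, 0.012]
# mm/row 14.0 rad/row 0.0
[0.0, 0.014, 0.0, 0.0, 0.0, 0.0]
[0.0, 0.014, 0.0, 0.0, 0.0, 0.0]
[0.0, 0.014, 0.0, 0.0, 0.0, 0.0]
[0.0, 0.014, 0.0, 0.0, 0.0, 0.0]
[0.0, 0.014, 0.0, 0.0, 0.0, 0.0]
-0.09 1013 -0.055 0.056 [0.016 0.018]
-0.084 4060 -0.053 0.055 [0.017 0.017]
-0.078 1889 -0.052 0.053 [0.018 0.018]
-0.072 919 -0.049 0.05 [0.02 0.02]
-0.066 713 -0.036 0.038 [0.018 0.018]
-0.06 434 -0.032 0.033 [0.018 0.018]
-0.054 488 -0.032 0.034 [0.018 0.018]
-0.048 415 -0.032 0.034 [0.018 0.018]
-0.042 379 -0.032 0.034 [0.018 0.018]
-0.036 318 -0.032 0.033 [0.018 0.018]
-0.03 102 -0.029 0.026 [0.018 0.018]
```

View pics/w3.png

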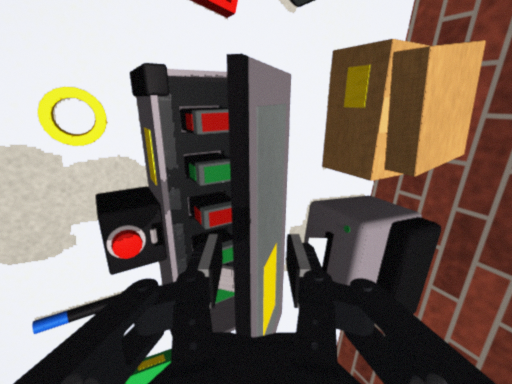

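Emit:
jog_arm:
  increments:
    - [-0.004, 0.013, -0.003, 0, -0.003, 0.012, 0.45]
    - [0, 0.014, 0, 0, 0, 0, 0.45]
    - [0, 0.014, 0, 0, 0, 0, 0.45]
    - [0, 0.014, 0, 0, 0, 0, 0.45]
    - [0, 0.013, 0, 0, 0, 0, 0.45]

```text
time: 8.43
tool_pos: [0.5345, 0.0691, 0.1588]
tcp_rot: [-1.502, -0.496, -0.322]
wrist_force: [0.2, -0.4, -0.8]
width: 0.447
```

```bash
python3 - <<'E'
from h import *
s=readout.read_state(); print(s['q'].round(2),s['wrist_force'].round(1),s['width']); r=np.radians
print(lid_angle(read_camera("top")))
N=14
chain([(*lidpose(.73+(1.95-.73)*i/N,r(60+50*i/N),rho=.14),1) for i in range(N+1)])
E
```

```text
[ 0.07 -0.3   2.34  0.04  0.58 -0.07] [ 0.2 -0.4 -0.8] 0.44675686406769005
(array([0.71, 0.75, 2.79]), np.int64(4794))
# mm/row 5.8 rad/row 0.004
[-0.001, -0.005, 0.002, 0.003, -0.001, -0.002]
# mm/row 10.4 rad/row 0.062
[0.01, -0.003, 0.0, 0.0, 0.0, 0.062]
# mm/row 10.4 rad/row 0.062
[0.01, -0.003, 0.0, 0.0, 0.0, 0.062]
# mm/row 10.4 rad/row 0.062
[0.01, -0.002, 0.0, 0.0, 0.0, 0.062]
# mm/row 10.4 rad/row 0.062
[0.01, -0.002, 0.0, 0.0, 0.0, 0.062]
# mm/row 10.4 rad/row 0.062
[0.01, -0.002, 0.0, 0.0, 0.0, 0.062]
# mm/row 10.4 rad/row 0.062
[0.01, -0.001, 0.0, 0.0, 0.0, 0.062]
# mm/row 10.4 rad/row 0.062
[0.01, -0.001, 0.0, 0.0, 0.0, 0.062]
# mm/row 10.3 rad/row 0.062
[0.01, -0.001, 0.0, 0.0, 0.0, 0.062]
# mm/row 10.3 rad/row 0.062
[0.01, -0.001, 0.0, 0.0, 0.0, 0.062]
# mm/row 10.3 rad/row 0.062
[0.01, 0.0, 0.0, 0.0, 0.0, 0.062]
# mm/row 10.3 rad/row 0.062
[0.01, 0.0, 0.0, 0.0, 0.0, 0.062]
# mm/row 10.3 rad/row 0.062
[0.01, 0.0, 0.0, 0.0, 0.0, 0.062]
# mm/row 10.3 rad/row 0.062
[0.01, 0.001, 0.0, 0.0, 0.0, 0.062]
# mm/row 10.3 rad/row 0.062
[0.01, 0.001, 0.0, 0.0, 0.0, 0.062]
```

Emit:
jog_arm:
  increments:
    - [0, -0.004, 0.002, 0, 0, 0, 0.45]
    - [0.01, -0.003, 0, 0, 0, 0.062, 0.45]
    - [0.01, -0.003, 0, 0, 0, 0.062, 0.45]
    - [0.01, -0.002, 0, 0, 0, 0.062, 0.45]
    - [0.01, -0.002, 0, 0, 0, 0.062, 0.45]
    - [0.01, -0.002, 0, 0, 0, 0.062, 0.45]
    - [0.01, -0.001, 0, 0, 0, 0.062, 0.45]
    - [0.01, -0.001, 0, 0, 0, 0.062, 0.45]

```text
time: 9.48
tool_pos: [0.5893, 0.0785, 0.1981]
tcp_rot: [-1.567, -0.146, 0.034]
wrist_force: [1.0, -0.7, -0.2]
width: 0.45
```

```bash
python3 - <<'E'
from h import *
s=readout.read_state(); print(s['q'].round(2),s['wrist_force'].round(1),s['width']); r=np.radians
print(lid_angle(read_camera("top")),lid_angle(read_camera("scene")))
N=14
s=readout.read_state()
print(s['tool_pos']-lidpose(.73+(1.95-.73)*.5,r(85),rho=.14)[0])
chain([(*lidpose(.73+(1.95-.73)*i/N,r(60+50*i/N),rho=.14),1) for i in range(8,N+1)])
E
```

```text
[ 0.09  0.07  1.85 -0.    1.16 -0.02] [ 1.  -0.7 -0.2] 0.44985732776643655
(array([1.23, 1.32, 2.82]), np.int64(1361)) (array([1.29, 1.32, 2.79]), np.int64(3870))
[0.00024892 0.00131374 0.0006996 ]
# mm/row 9.9 rad/row 0.05
[0.01, 0.0, -0.001, 0.003, -0.001, 0.05]
# mm/row 10.3 rad/row 0.062
[0.01, -0.001, 0.0, 0.0, 0.0, 0.062]
# mm/row 10.3 rad/row 0.062
[0.01, 0.0, 0.0, 0.0, 0.0, 0.062]
# mm/row 10.3 rad/row 0.062
[0.01, 0.0, 0.0, 0.0, 0.0, 0.062]
# mm/row 10.3 rad/row 0.062
[0.01, 0.0, 0.0, 0.0, 0.0, 0.062]
# mm/row 10.3 rad/row 0.062
[0.01, 0.001, 0.0, 0.0, 0.0, 0.062]
# mm/row 10.3 rad/row 0.062
[0.01, 0.001, 0.0, 0.0, 0.0, 0.062]
```

Emit:
jog_arm:
  increments:
    - [0.01, 0, -0.001, 0.003, 0, 0.05, 0.45]
    - [0.01, -0.001, 0, 0, 0, 0.062, 0.45]
    - [0.01, 0, 0, 0, 0, 0.062, 0.45]
    - [0.01, 0, 0, 0, 0, 0.062, 0.45]
    - [0.01, 0, 0, 0, 0, 0.062, 0.45]
    - [0.01, 0.001, 0, 0, 0, 0.062, 0.45]
    - [0.01, 0.001, 0, 0, 0, 0.062, 0.45]
    - [0.004, 0, 0, 0, 0, 0, 0.45]
    - [0, 0, 0, 0, 0, 0, 0.45]

```text
time: 10.7
tool_pos: [0.6604, 0.0871, 0.1916]
tcp_rot: [-1.572, 0.185, 0.365]
wrist_force: [-0.2, -0.1, 0.4]
width: 0.444
```

```bash
python3 - <<'E'
from h import *
s=readout.read_state(); print(s['q'].round(2),s['wrist_force'].round(1),s['width']); r=np.radians
print(lid_angle(read_camera("top")),lid_angle(read_camera("scene")))
print(s['tool_pos']-lidpose(1.95,r(110),rho=.14)[0])
E
```

```text
[ 0.1   0.51  1.34 -0.01  1.64 -0.02] [-0.2 -0.1  0.4] 0.44414908666890524
(array([1.7 , 1.87, 2.81]), np.int64(2743)) (array([1.89, 1.96, 2.83]), np.int64(1366))
[-0.00107462  0.00150324  0.00161678]
```

```bash
cat >> h.py <<'E'
def down(yaw): return toolR([0,0,-1],[np.cos(yaw),np.sin(yaw),0])
YC=.116-np.pi/2
E
python3 - <<'E'
from h import *
s=readout.read_state(); Q=R.from_rotvec(s['tcp_rot']); up=s['tool_pos']-.09*Q.as_matrix()[:,1]
chain([(up,Q,2),(np.array([.43,.03,.27]),down(.116),7),(np.array([.43,.03,.26]),down(YC),10)])
E
```

```text
# mm/row 45.0 rad/row 0.0
[0.0, -0.045, 0.0, 0.0, 0.0, 0.0]
[0.0, -0.045, 0.0, 0.0, 0.0, 0.0]
# mm/row 38.3 rad/row 0.05
[-0.035, 0.014, -0.004, 0.0, 0.0, -0.05]
[-0.036, 0.012, -0.004, 0.0, 0.0, -0.05]
[-0.037, 0.01, -0.004, 0.0, 0.0, -0.05]
[-0.037, 0.008, -0.004, 0.0, 0.0, -0.05]
[-0.037, 0.007, -0.004, 0.0, 0.0, -0.05]
[-0.038, 0.005, -0.004, 0.0, 0.0, -0.05]
[-0.038, 0.003, -0.004, 0.0, 0.0, -0.05]
# mm/row 1.0 rad/row 0.157
[0.0, 0.001, 0.0, 0.0, 0.157, 0.0]
[0.0, 0.001, 0.0, 0.0, 0.157, 0.0]
[0.0, 0.001, 0.0, 0.0, 0.157, 0.0]
[0.0, 0.001, 0.0, 0.0, 0.157, 0.0]
[0.0, 0.001, 0.0, 0.0, 0.157, 0.0]
[0.0, 0.001, 0.0, 0.0, 0.157, 0.0]
[0.0, 0.001, 0.0, 0.0, 0.157, 0.0]
[0.0, 0.001, 0.0, 0.0, 0.157, 0.0]
[0.0, 0.001, 0.0, 0.0, 0.157, 0.0]
[0.0, 0.001, 0.0, 0.0, 0.157, 0.0]
```

Emit:
jog_arm:
  increments:
    - [0, -0.045, 0, 0, 0, 0, 0.5]
    - [0, -0.045, 0, 0, 0, 0, 0.5]
    - [-0.035, 0.014, -0.004, 0, 0, -0.05, 0.5]
    - [-0.036, 0.012, -0.004, 0, 0, -0.05, 0.5]
    - [-0.037, 0.01, -0.004, 0, 0, -0.05, 0.5]
    - [-0.037, 0.008, -0.004, 0, 0, -0.05, 0.5]
    - [-0.037, 0.007, -0.004, 0, 0, -0.05, 0.5]
    - [-0.038, 0.005, -0.004, 0, 0, -0.05, 0.5]
    - [-0.038, 0.003, -0.004, 0, 0, -0.05, 0.5]

```text
time: 11.92
tool_pos: [0.4225, 0.0309, 0.2724]
tcp_rot: [-1.569, -0.11, 0.073]
wrist_force: [0.4, 0.1, 0.6]
width: 0.501
```

Emit:
jog_arm:
  increments:
    - [0, 0.001, 0, 0, 0.157, 0, 0.5]
    - [0, 0.001, 0, 0, 0.157, 0, 0.5]
    - [0, 0.001, 0, 0, 0.157, 0, 0.5]
    - [0, 0.001, 0, 0, 0.157, 0, 0.5]
    - [0, 0.001, 0, 0, 0.157, 0, 0.5]
    - [0, 0.001, 0, 0, 0.157, 0, 0.5]
    - [0, 0.001, 0, 0, 0.157, 0, 0.5]
    - [0, 0.001, 0, 0, 0.157, 0, 0.5]
    - [0, 0.001, 0, 0, 0.157, 0, 0.5]
    - [0, 0, 0, 0, 0.157, 0, 0.5]

```text
time: 13.18
tool_pos: [0.41, 0.0301, 0.2681]
tcp_rot: [-1.205, 1.127, -1.184]
wrist_force: [0.3, 0.1, 0.0]
width: 0.503
```

```bash
cat >> h.py <<'E'
def packs(p):
    P=cloud(p); hsv=cv2.cvtColor(p["img"],cv2.COLOR_BGR2HSV); q=RC.inv().apply(P.reshape(-1,3)-C).reshape(P.shape)
    ins=(abs(q[...,0])<.068)&(abs(q[...,1])<.166)&(q[...,2]>.05)&(q[...,2]<.085)
    H,S=hsv[...,0],hsv[...,1]
    for n,m in(("red",((H<10)|(H>170))&(S>110)),("green",(H>40)&(H<85)&(S>90))):
        k,lab,st,ce=cv2.connectedComponentsWithStats((m&ins).astype(np.uint8))
        for i in range(1,k):
            if st[i,4]>8: v=q[lab==i]; print(n,st[i,4],v.mean(0).round(3),((v.min(0)+v.max(0))/2).round(3))
    v=q[ins]
    for y in(-.12,-.06,0,.06,.12):
        t=v[abs(v[:,1]-y)<.03]; print(y,len(t),t.min(0).round(3) if len(t) else "",t.max(0).round(3) if len(t) else "")
def trays(p):
    P=cloud(p)
    for n in("pass_tray","reject_tray"):
        for d in spotter.masks_of(p,n):
            q=P[d["mask"]&(P[...,2]<.04)]
            if len(q)<1200: continue
            (x,y),(w,h),a=cv2.minAreaRect((q[:,:2]*1000).astype(np.float32))
            if w<h: a-=90
            print(n,round(d["p"],2),len(q),"c",round(x,1),round(y,1),"size",round(w),round(h),"yaw",round((a+90)%180-90,1))
E
python3 - <<'E'
from h import *
p=read_camera("top");cv2.imwrite("pics/t3.png",p["img"]); print(lid_angle(p)); packs(p); trays(p)
s=readout.read_state();print(s['tool_pos'],s['q'].round(2))
E
```

```text
(array([1.69, 1.84, 2.78]), np.int64(4708))
red 92 [ 0.001 -0.001  0.071] [ 0.001 -0.001  0.071]
red 87 [0.    0.119 0.07 ] [0.    0.119 0.07 ]
green 86 [ 0.    -0.122  0.07 ] [ 0.001 -0.122  0.069]
green 89 [ 0.    -0.061  0.07 ] [ 0.    -0.061  0.071]
green 89 [-0.001  0.058  0.07 ] [-0.001  0.059  0.07 ]
-0.12 200 [-0.067 -0.15   0.05 ] [ 0.068 -0.106  0.083]
-0.06 178 [-0.026 -0.072  0.052] [ 0.027 -0.045  0.079]
0 176 [-0.025 -0.013  0.051] [0.027 0.014 0.078]
0.06 177 [-0.027  0.045  0.052] [0.025 0.073 0.079]
0.12 186 [-0.065  0.107  0.052] [0.068 0.15  0.084]
pass_tray 0.92 1811 c 469.0 -290.0 size 92 183 yaw -0.4
reject_tray 0.62 1677 c 486.0 313.3 size 83 179 yaw -8.1
[0.41025566 0.03010126 0.2681386 ] [ 0.01 -0.33  2.07  0.    1.36  1.51]
```

View pics/t3.png

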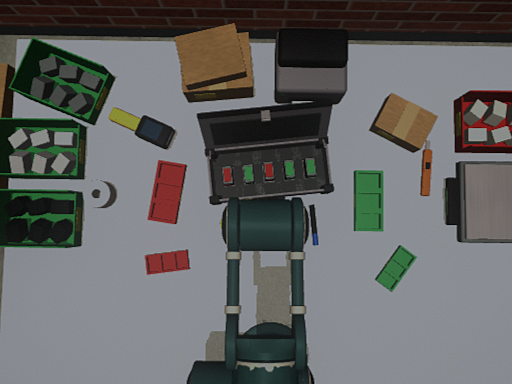

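```bash
cat >> h.py <<'E'
def rim(p,col,c0,rad=.13):
    P=cloud(p);hsv=cv2.cvtColor(p["img"],cv2.COLOR_BGR2HSV);H,S=hsv[...,0],hsv[...,1]
    m=((H<10)|(H>170))&(S>110) if col=="red" else (H>40)&(H<85)&(S>90)
    q=P[m&(np.hypot(P[...,0]-c0[0],P[...,1]-c0[1])<rad)&(P[...,2]<.04)]
    r=q[q[:,2]>.017]
    # model fit: fraction of rim points inside 180x82 outline / on walls
    from scipy.optimize import minimize
    def cost(v):
        c,s=np.cos(v[2]),np.sin(v[2]); d=r[:,:2]-v[:2]; x=abs(d@[c,s]); y=abs(d@[-s,c])
        wy=abs(y-.037); wx=np.minimum(abs(x-.086),abs(x-.030)) # walls: long sides, ends, dividers
        e=np.minimum(wy+np.maximum(x-.09,0),wx+np.maximum(y-.041,0))
        return np.minimum(e,.008).mean()
    a0=np.radians(YAW0[col]); best=min((minimize(cost,[c0[0]+dx,c0[1]+dy,a0+da],method="Nelder-Mead",options=dict(initial_simplex=np.array([c0[0]+dx,c0[1]+dy,a0+da])+[[0,0,0],[.004,0,0],[0,.004,0],[0,0,.04]])) for dx in(-.012,0,.012) for dy in(-.012,0,.012) for da in (-.1,0,.1)),key=lambda o:o.fun)
    print(col,len(r),"fit",best.x.round(4),"cost",best.fun.round(5)); return best.x
YAW0=dict(red=-8.5,green=0)
E
python3 - <<'E'
from h import *
for n in("top","scene"):
    p=read_camera(n); rim(p,"red",(.487,.314)); rim(p,"green",(.469,-.288))
E
```

```text
red 687 fit [ 0.4855  0.3123 -0.149 ] cost 0.00265
green 708 fit [ 0.4697 -0.2865 -0.0017] cost 0.00262
red 371 fit [ 0.4881  0.3133 -0.1427] cost 0.00285
green 518 fit [ 0.4714 -0.2849 -0.0093] cost 0.00306
```

```bash
cat >> h.py <<'E'
import sys
TR=dict(red=(.487,.313,-.146),green=(.4705,-.2857,-.005))
def nest(col,k):
    x,y,a=TR[col]; return np.array([x+.06*k*np.cos(a),y+.06*k*np.sin(a),0]),a
def pk(y,z): v=cw([0,y,0]); v[2]=z; return v
E
python3 - <<'E'
from h import *
chain([(pk(-.121,.11),down(YC),6)])
E
```

```text
# mm/row 43.2 rad/row 0.011
[0.025, 0.027, 0.022, -0.008, -0.007, 0.001]
[0.025, 0.027, 0.022, -0.008, -0.007, 0.001]
[0.025, 0.027, 0.022, -0.008, -0.007, 0.001]
[0.025, 0.027, 0.022, -0.008, -0.007, 0.001]
[0.025, 0.027, 0.022, -0.008, -0.007, 0.001]
[0.026, 0.027, 0.022, -0.008, -0.007, 0.001]
```

Emit:
jog_arm:
  increments:
    - [0.025, 0.027, 0.022, -0.008, -0.007, 0.001, 0.43]
    - [0.025, 0.027, 0.022, -0.008, -0.007, 0.001, 0.43]
    - [0.025, 0.027, 0.022, -0.008, -0.007, 0.001, 0.43]
    - [0.025, 0.027, 0.022, -0.008, -0.007, 0.001, 0.43]
    - [0.025, 0.027, 0.022, -0.008, -0.007, 0.001, 0.43]
    - [0.025, 0.027, 0.022, -0.008, -0.007, 0.001, 0.43]
    - [0, 0, 0, 0, 0, 0, 0.43]

```text
time: 14.3
tool_pos: [0.5673, -0.1099, 0.1081]
tcp_rot: [-1.263, 1.109, -1.112]
wrist_force: [-1.0, 0.4, -0.1]
width: 0.426
```

```bash
python3 - <<'E'
from h import *
chain([(pk(-.121,.11),down(YC),1),(pk(-.121,.022),down(YC),4)])
p=read_camera("wrist");cv2.imwrite("pics/w4.png",p["img"])
P=cloud(p);s=readout.read_state();L=(P-s['tool_pos'])@R.from_rotvec(s['tcp_rot']).as_matrix()
m=(abs(L[...,0])<.07)&(abs(L[...,2])<.025)&(L[...,1]<.08)&(L[...,1]>-.09)
for y in np.arange(-.09,.08,.01):
    k=L[m&(abs(L[...,1]-y)<.005)]
    if len(k): print(y.round(3),len(k),k[:,0].min().round(3),k[:,0].max().round(3),np.sort(np.abs(k[:,0]))[:2].round(3))
E
```

```text
# mm/row 5.8 rad/row 0.017
[-0.002, -0.002, -0.005, -0.005, 0.016, -0.002]
# mm/row 22.0 rad/row 0.0
[0.0, 0.022, 0.0, 0.0, 0.0, 0.0]
[0.0, 0.022, 0.0, 0.0, 0.0, 0.0]
[0.0, 0.022, 0.0, 0.0, 0.0, 0.0]
[0.0, 0.022, 0.0, 0.0, 0.0, 0.0]
-0.09 1713 -0.055 0.056 [0.016 0.016]
-0.08 5387 -0.053 0.054 [0.017 0.017]
-0.07 1370 -0.049 0.05 [0.019 0.019]
-0.06 1021 -0.031 0.033 [0.018 0.018]
-0.05 752 -0.032 0.033 [0.018 0.018]
-0.04 611 -0.032 0.032 [0.018 0.018]
-0.03 276 -0.03 0.031 [0.018 0.018]
0.02 557 0.041 0.048 [0.041 0.041]
0.03 150 0.041 0.042 [0.041 0.041]
0.04 2929 -0.07 0.042 [0. 0.]
0.05 425 -0.07 0.042 [0. 0.]
0.06 505 -0.07 0.042 [0. 0.]
0.07 338 -0.07 0.042 [0. 0.]
```

View pics/w4.png

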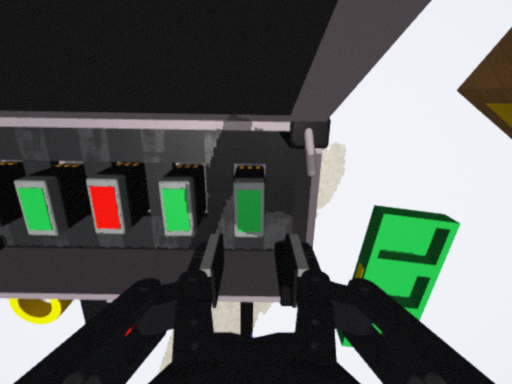

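Emit:
jog_arm:
  increments:
    - [-0.002, -0.002, -0.005, -0.005, 0.016, -0.002, 0.42]
    - [0, 0.022, 0, 0, 0, 0, 0.42]
    - [0, 0.022, 0, 0, 0, 0, 0.42]
    - [0, 0.022, 0, 0, 0, 0, 0.42]
    - [0, 0.017, 0, 0, 0, 0, 0.42]
    - [0, 0, 0, 0, 0, 0, 0.42]

```text
time: 15.1
tool_pos: [0.5632, -0.1048, 0.036]
tcp_rot: [-1.256, 1.11, -1.129]
wrist_force: [-0.4, 1.1, 0.1]
width: 0.42
```

Emit:
jog_arm:
  increments:
    - [0, 0, 0, 0, 0, 0, 0.2]
    - [0, 0, 0, 0, 0, 0, 0.2]
    - [0, 0, 0, 0, 0, 0, 0.2]
    - [0, -0.02, 0, 0, 0, 0, 0.2]
    - [0, -0.03, 0, 0, 0, 0, 0.2]
    - [0, -0.04, 0, 0, 0, 0, 0.2]
    - [0, -0.03, 0, 0, 0, 0, 0.2]
  force: 50

```text
time: 15.98
tool_pos: [0.5599, -0.1041, 0.1585]
tcp_rot: [-1.258, 1.113, -1.127]
wrist_force: [-0.4, -1.1, -1.7]
width: 0.304
```

```bash
python3 - <<'E'
from h import *
c,a=nest("green",1); c[2]=.13
chain([(c,down(a),10)])
E
```

```text
# mm/row 18.6 rad/row 0.145
[0.018, 0.003, -0.005, -0.001, -0.145, 0.001]
[0.017, 0.003, -0.008, -0.001, -0.145, 0.001]
[0.016, 0.003, -0.01, -0.001, -0.145, 0.001]
[0.014, 0.003, -0.012, -0.001, -0.145, 0.001]
[0.012, 0.003, -0.014, -0.001, -0.145, 0.001]
[0.01, 0.003, -0.016, -0.001, -0.145, 0.001]
[0.008, 0.003, -0.017, -0.001, -0.145, 0.001]
[0.005, 0.003, -0.018, -0.001, -0.145, 0.001]
[0.002, 0.003, -0.018, -0.001, -0.145, 0.001]
[0.0, 0.003, -0.018, -0.001, -0.145, 0.001]
```

```bash
python3 - <<'E'
from h import *
p=read_camera("wrist");cv2.imwrite("pics/w5.png",p["img"]); packs(read_camera("top"))
s=readout.read_state(); print(s['tool_pos'],s['wrist_force'],s['width'])
E
```

```text
red 91 [ 0.001 -0.001  0.07 ] [0.002 0.    0.071]
red 86 [0.    0.119 0.07 ] [-0.     0.119  0.071]
green 90 [ 0.    -0.061  0.07 ] [-0.    -0.061  0.071]
green 87 [-0.002  0.058  0.071] [-0.001  0.059  0.071]
-0.12 7 [-0.066 -0.148  0.053] [-0.058 -0.147  0.081]
-0.06 179 [-0.026 -0.072  0.051] [ 0.026 -0.045  0.078]
0 177 [-0.024 -0.014  0.053] [0.028 0.014 0.078]
0.06 176 [-0.027  0.045  0.05 ] [0.024 0.073 0.078]
0.12 188 [-0.065  0.107  0.05 ] [0.067 0.15  0.078]
[ 0.56258229 -0.10470675  0.16115285] [ 0.55160296  0.77143174 -0.56328666] 0.30747107394744594
```

View pics/w5.png

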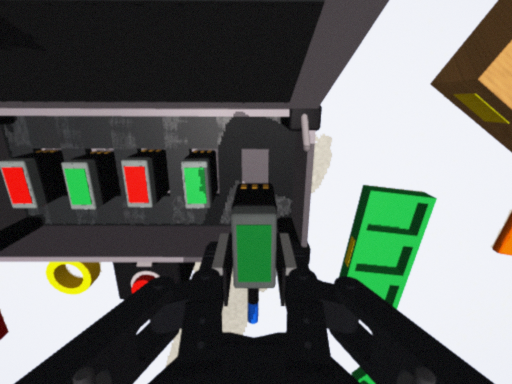

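```bash
cat >> h.py <<'E'
def held(p,col):
    P=cloud(p);s=readout.read_state();L=(P-s['tool_pos'])@R.from_rotvec(s['tcp_rot']).as_matrix()
    hsv=cv2.cvtColor(p["img"],cv2.COLOR_BGR2HSV);H,S=hsv[...,0],hsv[...,1]
    m=((H<10)|(H>170))&(S>110) if col=="red" else (H>40)&(H<85)&(S>90)
    m&=(abs(L[...,0])<.03)&(abs(L[...,2])<.06)&(abs(L[...,1])<.06)
    v=L[m]
    if len(v)<100: print("nothing held"); return
    v=v[abs(v[:,1]-np.median(v[:,1]))<.004]; print("tag top in tool",np.median(v,0).round(4),((v.min(0)+v.max(0))/2).round(4),len(v))
    k=np.polyfit(v[:,2],v[:,1],1);k2=np.polyfit(v[:,0],v[:,1],1); print("slopes",k[0].round(3),k2[0].round(3),"pack bottom world z",s['tool_pos'][2]-np.median(v[:,1])-.062)
E
python3 - <<'E'
from h import *
held(read_camera("wrist"),"green")
c,a=nest("green",1); c[2]=.16
chain([(c,down(a),10)])
E
```

```text
tag top in tool [ 0.0006 -0.0343  0.0012] [ 0.0004 -0.0342 -0.0004] 1953
slopes 0.006 -0.01 pack bottom world z 0.1308828935474507
# mm/row 18.4 rad/row 0.145
[0.018, 0.0, -0.005, -0.001, -0.145, 0.001]
[0.017, 0.0, -0.008, -0.001, -0.145, 0.001]
[0.015, 0.0, -0.01, -0.001, -0.145, 0.001]
[0.014, 0.0, -0.012, -0.001, -0.145, 0.001]
[0.012, 0.0, -0.014, -0.001, -0.145, 0.001]
[0.01, 0.0, -0.016, -0.001, -0.145, 0.001]
[0.007, 0.0, -0.017, -0.001, -0.145, 0.001]
[0.005, 0.0, -0.018, -0.001, -0.145, 0.001]
[0.002, 0.0, -0.018, -0.001, -0.145, 0.001]
[0.0, 0.0, -0.018, -0.001, -0.145, 0.001]
```

Emit:
jog_arm:
  increments:
    - [0.018, 0, -0.005, 0, -0.145, 0, 0.2]
    - [0.017, 0, -0.008, 0, -0.145, 0, 0.2]
    - [0.015, 0, -0.01, 0, -0.145, 0, 0.2]
    - [0.014, 0, -0.012, 0, -0.145, 0, 0.2]
    - [0.012, 0, -0.014, 0, -0.145, 0, 0.2]
    - [0.01, 0, -0.016, 0, -0.145, 0, 0.2]
    - [0.007, 0, -0.017, 0, -0.145, 0, 0.2]
    - [0.005, 0, -0.018, 0, -0.145, 0, 0.2]
    - [0.002, 0, -0.018, 0, -0.145, 0, 0.2]
    - [0, 0, -0.018, 0, -0.145, 0, 0.2]

```text
time: 17.38
tool_pos: [0.5196, -0.2852, 0.1314]
tcp_rot: [-1.557, -0.022, 0.054]
wrist_force: [0.2, -0.6, -1.3]
width: 0.301
```

```bash
python3 - <<'E'
from h import *
p=read_camera("wrist"); held(p,"green"); rim(p,"green",TR["green"][:2]); rim(read_camera("top"),"green",TR["green"][:2]);
c,a=nest("green",1); c[2]=.10; d=c.copy(); d[2]=.036
chain([(c,down(a),3),(d,down(a),4)])
E
```

```text
tag top in tool [ 0.0014 -0.0323  0.0008] [-0.0001 -0.0317  0.0023] 1968
slopes 0.012 -0.017 pack bottom world z 0.1012943105617452
green 5131 fit [ 0.4693 -0.2842 -0.0094] cost 0.00286
green 435 fit [ 4.696e-01 -2.865e-01 -4.000e-04] cost 0.00266
# mm/row 11.1 rad/row 0.018
[0.004, 0.01, 0.0, -0.004, 0.016, -0.007]
[0.004, 0.01, 0.0, -0.004, 0.016, -0.007]
[0.004, 0.01, 0.0, -0.004, 0.016, -0.007]
# mm/row 16.0 rad/row 0.0
[0.0, 0.016, 0.0, 0.0, 0.0, 0.0]
[0.0, 0.016, 0.0, 0.0, 0.0, 0.0]
[0.0, 0.016, 0.0, 0.0, 0.0, 0.0]
[0.0, 0.016, 0.0, 0.0, 0.0, 0.0]
```

Emit:
jog_arm:
  increments:
    - [0.004, 0.01, 0, -0.004, 0.016, -0.007, 0.2]
    - [0.004, 0.01, 0, -0.004, 0.016, -0.007, 0.2]
    - [0.004, 0.01, 0, -0.004, 0.016, -0.007, 0.2]
    - [0, 0.016, 0, 0, 0, 0, 0.2]
    - [0, 0.016, 0, 0, 0, 0, 0.2]
    - [0, 0.016, 0, 0, 0, 0, 0.2]
    - [0, 0, 0, 0, 0, 0, 0.2]

```text
time: 18.35
tool_pos: [0.5294, -0.2809, 0.0433]
tcp_rot: [-1.566, 0.014, -0.007]
wrist_force: [-0.9, 0.3, -0.8]
width: 0.304
```

```bash
python3 - <<'E'
from h import *
held(read_camera("wrist"),"green")
c,a=nest("green",1); c[2]=.037
chain([(c,down(a),2)])
E
```

```text
tag top in tool [0.0017 0.02   0.0251] [-0.0005  0.0201  0.0078] 2095
slopes 0.009 -0.004 pack bottom world z -0.03775513337251707
# mm/row 4.3 rad/row 0.005
[0.0, 0.004, -0.002, -0.002, -0.004, -0.001]
[0.0, 0.004, -0.002, -0.002, -0.004, -0.001]
```

Emit:
jog_arm:
  increments:
    - [0, 0, -0.004, -0.002, -0.004, -0.001, 0.2]
    - [0, 0.004, 0, 0, 0, 0, 0.2]
    - [0, 0.003, 0, 0, 0, 0, 0.2]
    - [0, 0, 0, 0, 0, 0, 0.2]

```text
time: 18.9
tool_pos: [0.5318, -0.2871, 0.0391]
tcp_rot: [-1.571, 0.006, -0.009]
wrist_force: [0.0, -0.1, -1.3]
width: 0.301
```

```bash
python3 - <<'E'
from h import *
s=readout.read_state(); print(s['tool_pos'],s['wrist_force'])
P=cloud(read_camera("wrist")); L=(P-s['tool_pos'])@R.from_rotvec(s['tcp_rot']).as_matrix()
m=(abs(L[...,0])<.010)&(abs(L[...,2])<.02)&(L[...,1]<-.01)&(L[...,1]>-.05); print(np.median(P[m][:,2]),m.sum())
E
```

```text
[ 0.53177199 -0.2870915   0.03910223] [ 0.02984546 -0.14848848 -1.33229424]
0.07093531515985077 2071
```

Emit:
jog_arm:
  increments:
    - [0, 0.003, 0, 0, 0, 0, 0.2]
    - [0, 0, 0, 0, 0, 0, 0.2]
    - [0, 0, 0, 0, 0, 0, 0.45]
    - [0, 0, 0, 0, 0, 0, 0.45]
    - [0, -0.02, 0, 0, 0, 0, 0.45]
    - [0, -0.04, 0, 0, 0, 0, 0.45]
    - [0, -0.05, 0, 0, 0, 0, 0.45]
    - [0, -0.02, 0, 0, 0, 0, 0.45]

```text
time: 19.95
tool_pos: [0.5314, -0.2867, 0.1729]
tcp_rot: [-1.571, 0.006, -0.009]
wrist_force: [-0.5, 0.1, -0.2]
width: 0.447
```

```bash
python3 - <<'E'
from h import *
chain([(pk(-.061,.12),down(YC),10)])
E
```

```text
# mm/row 24.5 rad/row 0.145
[0.002, 0.005, 0.024, 0.0, 0.145, 0.0]
[-0.001, 0.005, 0.024, 0.0, 0.145, 0.0]
[-0.005, 0.005, 0.023, 0.0, 0.145, 0.0]
[-0.008, 0.005, 0.023, 0.0, 0.145, 0.0]
[-0.011, 0.005, 0.021, 0.0, 0.145, 0.0]
[-0.014, 0.005, 0.019, 0.0, 0.145, 0.0]
[-0.017, 0.005, 0.017, 0.0, 0.145, 0.0]
[-0.019, 0.005, 0.014, 0.0, 0.145, 0.0]
[-0.021, 0.005, 0.012, 0.0, 0.145, 0.0]
[-0.022, 0.005, 0.008, 0.0, 0.145, 0.0]
```

Emit:
jog_arm:
  increments:
    - [0.002, 0.002, 0.024, 0, 0.145, 0, 0.45]
    - [-0.001, 0.002, 0.024, 0, 0.145, 0, 0.45]
    - [-0.005, 0.002, 0.023, 0, 0.145, 0, 0.45]
    - [-0.008, 0.002, 0.023, 0, 0.145, 0, 0.45]
    - [-0.011, 0.002, 0.021, 0, 0.145, 0, 0.45]
    - [-0.014, 0.002, 0.019, 0, 0.145, 0, 0.45]
    - [-0.017, 0.002, 0.017, 0, 0.145, 0, 0.45]
    - [-0.019, 0.002, 0.014, 0, 0.145, 0, 0.45]
    - [-0.021, 0.002, 0.012, 0, 0.145, 0, 0.45]
    - [-0.022, 0.002, 0.008, 0, 0.145, 0, 0.45]

```text
time: 21.2
tool_pos: [0.569, -0.0475, 0.1757]
tcp_rot: [-1.223, 1.137, -1.188]
wrist_force: [-0.1, 1.1, -0.7]
width: 0.455
```

```bash
python3 - <<'E'
from h import *
p=read_camera("top"); packs(p); rim(p,"green",TR["green"][:2]); P=cloud(p)
m=(np.hypot(P[...,0]-.531,P[...,1]+.286)<.035)&(P[...,2]>.05)
print("placed",P[m].min(0).round(3),P[m].max(0).round(3),m.sum())
chain([(pk(-.061,.10),down(YC),2),(pk(-.061,.014),down(YC),5)])
E
```

```text
red 36 [0.005 0.005 0.07 ] [0.002 0.005 0.07 ]
red 87 [0.    0.119 0.07 ] [-0.     0.119  0.071]
green 77 [-0.002 -0.06   0.07 ] [-0.   -0.06  0.07]
green 89 [-0.001  0.058  0.071] [-0.001  0.059  0.072]
-0.12 7 [-0.066 -0.148  0.053] [-0.058 -0.147  0.079]
-0.06 148 [-0.026 -0.072  0.05 ] [ 0.023 -0.045  0.077]
0 85 [-0.024 -0.005  0.052] [0.028 0.014 0.076]
0.06 177 [-0.027  0.045  0.051] [0.025 0.073 0.079]
0.12 185 [-0.065  0.107  0.05 ] [0.067 0.149 0.083]
green 689 fit [ 0.4697 -0.2862 -0.0047] cost 0.00271
placed [ 0.52  -0.316  0.05 ] [ 0.546 -0.265  0.076] 185
# mm/row 38.5 rad/row 0.034
[0.001, 0.038, -0.008, -0.015, -0.03, 0.006]
[0.001, 0.038, -0.008, -0.015, -0.03, 0.006]
# mm/row 17.2 rad/row 0.0
[0.0, 0.017, 0.0, 0.0, 0.0, 0.0]
[0.0, 0.017, 0.0, 0.0, 0.0, 0.0]
[0.0, 0.017, 0.0, 0.0, 0.0, 0.0]
[0.0, 0.017, 0.0, 0.0, 0.0, 0.0]
[0.0, 0.017, 0.0, 0.0, 0.0, 0.0]
```

Emit:
jog_arm:
  increments:
    - [0.001, 0.035, -0.008, -0.015, -0.03, 0.006, 0.45]
    - [0.001, 0.035, -0.008, -0.015, -0.03, 0.006, 0.45]
    - [0, 0, 0, 0, 0, 0, 0.45]

```text
time: 21.62
tool_pos: [0.5578, -0.048, 0.1097]
tcp_rot: [-1.261, 1.112, -1.122]
wrist_force: [0.5, -0.6, 0.5]
width: 0.452
```

```bash
python3 - <<'E'
from h import *
z=readout.read_state()['tool_pos'][2]
chain([(pk(-.061,z),down(YC),1),(pk(-.061,.012),down(YC),4)])
E
```

```text
# mm/row 2.8 rad/row 0.01
[0.0, 0.0, -0.003, -0.007, 0.007, 0.001]
# mm/row 24.4 rad/row 0.0
[0.0, 0.024, 0.0, 0.0, 0.0, 0.0]
[0.0, 0.024, 0.0, 0.0, 0.0, 0.0]
[0.0, 0.024, 0.0, 0.0, 0.0, 0.0]
[0.0, 0.024, 0.0, 0.0, 0.0, 0.0]
```

Emit:
jog_arm:
  increments:
    - [0, 0, -0.003, -0.007, 0.007, 0.001, 0.45]
    - [0, 0.024, 0, 0, 0, 0, 0.45]
    - [0, 0.024, 0, 0, 0, 0, 0.45]
    - [0, 0.024, 0, 0, 0, 0, 0.45]
    - [0, 0.022, 0, 0, 0, 0, 0.45]
    - [0, 0, 0, 0, 0, 0, 0.45]
    - [0, 0, 0, 0, 0, 0, 0.2]
    - [0, 0, 0, 0, 0, 0, 0.2]
    - [0, 0, 0, 0, 0, 0, 0.2]

```text
time: 22.75
tool_pos: [0.5808, -0.0497, 0.0492]
tcp_rot: [-1.228, 1.092, -1.151]
wrist_force: [-0.9, -1.2, 0.1]
width: 0.2
```

Emit:
jog_arm:
  increments:
    - [0, -0.02, 0, 0, 0, 0, 0.2]
    - [0, -0.04, 0, 0, 0, 0, 0.2]
    - [0, -0.05, 0, 0, 0, 0, 0.2]
    - [0, -0.03, 0, 0, 0, 0, 0.2]
    - [0, -0.01, 0, 0, 0, 0, 0.2]

```text
time: 23.38
tool_pos: [0.5682, -0.0497, 0.1952]
tcp_rot: [-1.237, 1.105, -1.143]
wrist_force: [0.6, -1.0, -0.7]
width: 0.202
```

```bash
python3 - <<'E'
from h import *
held(read_camera("wrist"),"green")
c,a=nest("green",0); c[2]=.16
chain([(c,down(a),10)])
E
```

```text
nothing held
# mm/row 25.8 rad/row 0.146
[0.022, 0.003, -0.012, -0.002, -0.146, 0.002]
[0.02, 0.003, -0.016, -0.002, -0.146, 0.002]
[0.018, 0.003, -0.018, -0.002, -0.146, 0.002]
[0.015, 0.003, -0.021, -0.002, -0.146, 0.002]
[0.012, 0.003, -0.023, -0.002, -0.146, 0.002]
[0.008, 0.003, -0.024, -0.002, -0.146, 0.002]
[0.005, 0.003, -0.025, -0.002, -0.146, 0.002]
[0.001, 0.003, -0.026, -0.002, -0.146, 0.002]
[-0.003, 0.003, -0.025, -0.002, -0.146, 0.002]
[-0.006, 0.004, -0.025, -0.002, -0.146, 0.002]
```

```bash
python3 - <<'E'
from h import *
p=read_camera("wrist");cv2.imwrite("pics/w6.png",p["img"]); packs(read_camera("top"))
s=readout.read_state(); print(s['tool_pos'],s['q'].round(3),R.from_rotvec(s['tcp_rot']).as_matrix().round(3)); print(lid_angle(read_camera("top")))
E
```

```text
red 77 [ 0.003 -0.     0.07 ] [ 0.002 -0.001  0.071]
red 86 [0.    0.119 0.071] [0.    0.119 0.071]
green 84 [-0.001 -0.061  0.071] [-0.    -0.062  0.071]
green 87 [-0.001  0.058  0.07 ] [-0.001  0.058  0.07 ]
-0.12 7 [-0.066 -0.148  0.056] [-0.058 -0.147  0.08 ]
-0.06 162 [-0.026 -0.073  0.05 ] [ 0.026 -0.046  0.078]
0 147 [-0.024 -0.014  0.05 ] [0.027 0.014 0.077]
0.06 176 [-0.027  0.045  0.05 ] [0.025 0.073 0.076]
0.12 187 [-0.065  0.106  0.05 ] [0.067 0.15  0.084]
[ 0.5672265  -0.04943417  0.19287974] [-0.134  0.054  1.869  0.005  1.191  1.325] [[ 0.11   0.028  0.994]
 [-0.994  0.001  0.11 ]
 [ 0.002 -1.     0.028]]
(array([1.71, 1.87, 2.8 ]), np.int64(3256))
```

View pics/w6.png

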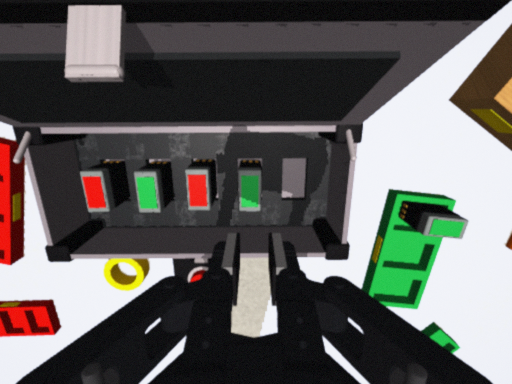

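```bash
python3 - <<'E'
from h import *
chain([(pk(-.061,.05),down(YC),10)])
E
```

```text
# mm/row 14.3 rad/row 0.003
[0.0, 0.014, -0.002, -0.003, -0.001, 0.0]
[0.0, 0.014, -0.001, -0.003, -0.001, 0.0]
[0.0, 0.014, -0.001, -0.003, -0.001, 0.0]
[0.0, 0.014, -0.001, -0.003, -0.001, 0.0]
[0.0, 0.014, -0.001, -0.003, -0.001, 0.0]
[0.0, 0.014, -0.001, -0.003, -0.001, 0.0]
[0.0, 0.014, -0.001, -0.003, -0.001, 0.0]
[0.0, 0.014, -0.001, -0.003, -0.001, 0.0]
[0.0, 0.014, -0.001, -0.003, -0.001, 0.0]
[0.0, 0.014, -0.001, -0.003, -0.001, 0.0]
```

Emit:
jog_arm:
  increments:
    - [0, 0.014, -0.003, -0.003, -0.001, 0, 0.45]
    - [0, 0.014, -0.003, -0.003, -0.001, 0, 0.45]
    - [0, 0.014, -0.003, -0.003, -0.001, 0, 0.45]
    - [0, 0.014, -0.003, -0.003, -0.001, 0, 0.45]
    - [0, 0.014, -0.002, -0.003, -0.001, 0, 0.45]
    - [0, 0.014, -0.002, -0.003, -0.001, 0, 0.45]
    - [0, 0.014, -0.002, -0.003, -0.001, 0, 0.45]
    - [0, 0.014, -0.002, -0.003, -0.001, 0, 0.45]
    - [0, 0.014, -0.001, -0.003, -0.001, 0, 0.45]
    - [0, 0, 0, 0, 0, 0, 0.45]

```text
time: 24.82
tool_pos: [0.5405, -0.0512, 0.05]
tcp_rot: [-1.273, 1.131, -1.113]
wrist_force: [-0.1, -0.6, 0.9]
width: 0.449
```

```bash
python3 - <<'E'
from h import *
z=readout.read_state()['tool_pos'][2]
chain([(pk(-.061,z),down(YC),1),(pk(-.061,.012),down(YC),5)])
E
```

```text
# mm/row 14.8 rad/row 0.015
[-0.001, 0.0, 0.015, 0.014, 0.004, -0.001]
# mm/row 7.6 rad/row 0.0
[0.0, 0.008, 0.0, 0.0, 0.0, 0.0]
[0.0, 0.008, 0.0, 0.0, 0.0, 0.0]
[0.0, 0.008, 0.0, 0.0, 0.0, 0.0]
[0.0, 0.008, 0.0, 0.0, 0.0, 0.0]
[0.0, 0.008, 0.0, 0.0, 0.0, 0.0]
```

Emit:
jog_arm:
  increments:
    - [-0.0005, 0, 0.007, 0.007, 0.002, 0, 0.45]
    - [-0.0005, 0, 0.007, 0.007, 0.002, 0, 0.45]
    - [0, 0.008, 0, 0, 0, 0, 0.45]
    - [0, 0.008, 0, 0, 0, 0, 0.45]
    - [0, 0.008, 0, 0, 0, 0, 0.45]
    - [0, 0.008, 0, 0, 0, 0, 0.45]
    - [0, 0.006, 0, 0, 0, 0, 0.45]
    - [0, 0, 0, 0, 0, 0, 0.2]
    - [0, 0, 0, 0, 0, 0, 0.2]
    - [0, 0, 0, 0, 0, 0, 0.2]

```text
time: 26.08
tool_pos: [0.5567, -0.0482, 0.0103]
tcp_rot: [-1.258, 1.122, -1.124]
wrist_force: [0.2, 0.6, -1.7]
width: 0.323
```

```bash
python3 - <<'E'
from h import *
held(read_camera("wrist"),"green")
s=readout.read_state();Q=R.from_rotvec(s['tcp_rot']); up=s['tool_pos']+[0,0,.135]
c,a=nest("green",0); c[2]=up[2]
chain([(up,Q,7),(c,down(a),14)])
E
```

```text
tag top in tool [ 0.0001 -0.0587  0.    ] [ 0.     -0.0583 -0.0019] 2639
slopes -0.001 0.005 pack bottom world z 0.007039675276880722
# mm/row 19.3 rad/row 0.0
[0.0, -0.019, 0.0, 0.0, 0.0, 0.0]
[0.0, -0.019, 0.0, 0.0, 0.0, 0.0]
[0.0, -0.019, 0.0, 0.0, 0.0, 0.0]
[0.0, -0.019, 0.0, 0.0, 0.0, 0.0]
[0.0, -0.019, 0.0, 0.0, 0.0, 0.0]
[0.0, -0.019, 0.0, 0.0, 0.0, 0.0]
[0.0, -0.019, 0.0, 0.0, 0.0, 0.0]
# mm/row 18.0 rad/row 0.104
[0.016, 0.0, -0.008, 0.0, -0.104, 0.0]
[0.015, 0.0, -0.01, 0.0, -0.104, 0.0]
[0.014, 0.0, -0.011, 0.0, -0.104, 0.0]
[0.013, 0.0, -0.013, 0.0, -0.104, 0.0]
[0.012, 0.0, -0.014, 0.0, -0.104, 0.0]
[0.01, 0.0, -0.015, 0.0, -0.104, 0.0]
[0.008, 0.0, -0.016, 0.0, -0.104, 0.0]
[0.007, 0.0, -0.017, 0.0, -0.104, 0.0]
[0.005, 0.0, -0.017, 0.0, -0.104, 0.0]
[0.003, 0.0, -0.018, 0.0, -0.104, 0.0]
[0.001, 0.0, -0.018, 0.0, -0.104, 0.0]
[-0.001, 0.0, -0.018, 0.0, -0.104, 0.0]
[-0.002, 0.0, -0.018, 0.0, -0.104, 0.0]
[-0.004, 0.0, -0.018, 0.0, -0.104, 0.0]
```

Emit:
jog_arm:
  increments:
    - [0, -0.019, 0, 0, 0, 0, 0.2]
    - [0, -0.019, 0, 0, 0, 0, 0.2]
    - [0, -0.019, 0, 0, 0, 0, 0.2]
    - [0, -0.019, 0, 0, 0, 0, 0.2]
    - [0, -0.019, 0, 0, 0, 0, 0.2]
    - [0, -0.019, 0, 0, 0, 0, 0.2]
    - [0, -0.019, 0, 0, 0, 0, 0.2]
    - [0.016, 0, -0.008, 0, -0.104, 0, 0.2]
    - [0.015, 0, -0.01, 0, -0.104, 0, 0.2]
    - [0.014, 0, -0.011, 0, -0.104, 0, 0.2]

```text
time: 27.38
tool_pos: [0.5412, -0.1003, 0.1632]
tcp_rot: [-1.377, 0.865, -0.892]
wrist_force: [0.3, 0.4, -1.7]
width: 0.321
```

Emit:
jog_arm:
  increments:
    - [0.013, 0, -0.013, 0, -0.104, 0, 0.2]
    - [0.012, 0, -0.014, 0, -0.104, 0, 0.2]
    - [0.01, 0, -0.015, 0, -0.104, 0, 0.2]
    - [0.008, 0, -0.016, 0, -0.104, 0, 0.2]
    - [0.007, 0, -0.017, 0, -0.104, 0, 0.2]
    - [0.005, 0, -0.017, 0, -0.104, 0, 0.2]
    - [0.003, 0, -0.018, 0, -0.104, 0, 0.2]
    - [0.001, 0, -0.018, 0, -0.104, 0, 0.2]
    - [-0.001, 0, -0.018, 0, -0.104, 0, 0.2]
    - [-0.002, 0, -0.018, 0, -0.104, 0, 0.2]

```text
time: 28.62
tool_pos: [0.4841, -0.2797, 0.18]
tcp_rot: [-1.58, 0.016, -0.071]
wrist_force: [-0.4, 0.4, -0.8]
width: 0.317
```

```bash
python3 - <<'E'
from h import *
s=readout.read_state(); print(s['tool_pos'],s['width'])
rim(read_camera("wrist"),"green",TR["green"][:2])
c,a=nest("green",0); c[2]=.09; d=c.copy(); d[2]=.035
chain([(c,down(a),4),(d,down(a),5)])
E
```

```text
[ 0.48410754 -0.27966419  0.18002899] 0.31697175447877407
green 3528 fit [ 0.4699 -0.2843 -0.0038] cost 0.00295
# mm/row 22.9 rad/row 0.015
[-0.004, 0.022, -0.001, 0.003, -0.012, 0.009]
[-0.004, 0.023, -0.001, 0.003, -0.012, 0.009]
[-0.004, 0.023, -0.001, 0.003, -0.012, 0.009]
[-0.004, 0.023, -0.001, 0.003, -0.012, 0.009]
# mm/row 11.0 rad/row 0.0
[0.0, 0.011, 0.0, 0.0, 0.0, 0.0]
[0.0, 0.011, 0.0, 0.0, 0.0, 0.0]
[0.0, 0.011, 0.0, 0.0, 0.0, 0.0]
[0.0, 0.011, 0.0, 0.0, 0.0, 0.0]
[0.0, 0.011, 0.0, 0.0, 0.0, 0.0]
```

Emit:
jog_arm:
  increments:
    - [-0.004, 0.01, -0.001, 0.003, -0.012, 0.009, 0.2]
    - [-0.004, 0.015, -0.001, 0.003, -0.012, 0.009, 0.2]
    - [-0.004, 0.015, -0.001, 0.003, -0.012, 0.009, 0.2]
    - [-0.002, 0.015, -0.001, 0.003, -0.012, 0.009, 0.2]
    - [0, 0.015, 0, 0, 0, 0, 0.2]
    - [0, 0.015, 0, 0, 0, 0, 0.2]
    - [0, 0.015, 0, 0, 0, 0, 0.2]
    - [0, 0.015, 0, 0, 0, 0, 0.2]
    - [0, 0.015, 0, 0, 0, 0, 0.2]
    - [0, 0, 0, 0, 0, 0, 0.2]

```text
time: 29.92
tool_pos: [0.4687, -0.2833, 0.0404]
tcp_rot: [-1.567, 0.008, 0.0]
wrist_force: [0.0, 1.0, -1.4]
width: 0.32
```

```bash
python3 - <<'E'
from h import *
c,a=nest("green",0); z=readout.read_state()['tool_pos'][2]; c[2]=z; d=c.copy(); d[2]=.011
chain([(c,down(a),1),(d,down(a),4)])
E
```

```text
# mm/row 3.0 rad/row 0.006
[0.002, 0.0, -0.002, -0.003, 0.0, -0.005]
# mm/row 7.4 rad/row 0.0
[0.0, 0.007, 0.0, 0.0, 0.0, 0.0]
[0.0, 0.007, 0.0, 0.0, 0.0, 0.0]
[0.0, 0.007, 0.0, 0.0, 0.0, 0.0]
[0.0, 0.007, 0.0, 0.0, 0.0, 0.0]
```

Emit:
jog_arm:
  increments:
    - [0.001, 0, -0.001, -0.003, 0, -0.005, 0.2]
    - [0, 0.007, 0, 0, 0, 0, 0.2]
    - [0, 0.007, 0, 0, 0, 0, 0.2]
    - [0, 0.007, 0, 0, 0, 0, 0.2]
    - [0, 0.007, 0, 0, 0, 0, 0.2]
    - [0, 0.001, 0, 0, 0, 0, 0.2]
    - [0, 0, 0, 0, 0, 0, 0.2]
    - [0, 0, 0, 0, 0, 0, 0.45]
    - [0, 0, 0, 0, 0, 0, 0.45]
    - [0, -0.005, 0, 0, 0, 0, 0.45]

```text
time: 31.18
tool_pos: [0.472, -0.2859, 0.0172]
tcp_rot: [-1.573, 0.001, -0.007]
wrist_force: [-0.2, 0.1, -0.6]
width: 0.454
```

```bash
python3 - <<'E'
from h import *
s=readout.read_state();Q=R.from_rotvec(s['tcp_rot']); up=s['tool_pos']+[0,0,.125]
chain([(up,Q,7),(pk(.058,up[2]),down(YC),13)])
E
```

```text
# mm/row 17.9 rad/row 0.0
[0.0, -0.018, 0.0, 0.0, 0.0, 0.0]
[0.0, -0.018, 0.0, 0.0, 0.0, 0.0]
[0.0, -0.018, 0.0, 0.0, 0.0, 0.0]
[0.0, -0.018, 0.0, 0.0, 0.0, 0.0]
[0.0, -0.018, 0.0, 0.0, 0.0, 0.0]
[0.0, -0.018, 0.0, 0.0, 0.0, 0.0]
[0.0, -0.018, 0.0, 0.0, 0.0, 0.0]
# mm/row 27.9 rad/row 0.112
[0.005, 0.0, 0.027, 0.0, 0.112, 0.0]
[0.002, 0.0, 0.028, 0.0, 0.112, 0.0]
[-0.001, 0.0, 0.028, 0.0, 0.112, 0.0]
[-0.004, 0.0, 0.028, 0.0, 0.112, 0.0]
[-0.007, 0.0, 0.027, 0.0, 0.112, 0.0]
[-0.01, 0.0, 0.026, 0.0, 0.112, 0.0]
[-0.013, 0.0, 0.025, 0.0, 0.112, 0.0]
[-0.016, 0.0, 0.023, 0.0, 0.112, 0.0]
[-0.018, 0.0, 0.021, 0.0, 0.112, 0.0]
[-0.02, 0.0, 0.019, 0.0, 0.112, 0.0]
[-0.022, 0.0, 0.017, 0.0, 0.112, 0.0]
[-0.024, 0.0, 0.014, 0.0, 0.112, 0.0]
[-0.025, 0.0, 0.011, 0.0, 0.112, 0.0]
```

Emit:
jog_arm:
  increments:
    - [0, -0.018, 0, 0, 0, 0, 0.45]
    - [0, -0.018, 0, 0, 0, 0, 0.45]
    - [0, -0.018, 0, 0, 0, 0, 0.45]
    - [0, -0.018, 0, 0, 0, 0, 0.45]
    - [0, -0.018, 0, 0, 0, 0, 0.45]
    - [0, -0.018, 0, 0, 0, 0, 0.45]
    - [0, -0.018, 0, 0, 0, 0, 0.45]
    - [0.005, 0, 0.027, 0, 0.112, 0, 0.45]
    - [0.002, 0, 0.028, 0, 0.112, 0, 0.45]
    - [-0.001, 0, 0.028, 0, 0.112, 0, 0.45]

```text
time: 32.42
tool_pos: [0.4901, -0.205, 0.1585]
tcp_rot: [-1.558, 0.269, -0.289]
wrist_force: [0.6, 0.1, -0.1]
width: 0.449
```

Emit:
jog_arm:
  increments:
    - [-0.004, 0, 0.028, 0, 0.112, 0, 0.45]
    - [-0.007, 0, 0.027, 0, 0.112, 0, 0.45]
    - [-0.01, 0, 0.026, 0, 0.112, 0, 0.45]
    - [-0.013, 0, 0.025, 0, 0.112, 0, 0.45]
    - [-0.016, 0, 0.023, 0, 0.112, 0, 0.45]
    - [-0.018, 0, 0.021, 0, 0.112, 0, 0.45]
    - [-0.02, 0, 0.019, 0, 0.112, 0, 0.45]
    - [-0.022, 0, 0.017, 0, 0.112, 0, 0.45]
    - [-0.024, 0, 0.014, 0, 0.112, 0, 0.45]
    - [-0.025, 0, 0.011, 0, 0.112, 0, 0.45]

```text
time: 33.67
tool_pos: [0.5546, 0.0752, 0.1636]
tcp_rot: [-1.233, 1.154, -1.179]
wrist_force: [0.2, 0.7, -0.1]
width: 0.45
```

```bash
python3 - <<'E'
from h import *
s=readout.read_state(); print(s['tool_pos'])
P=cloud(read_camera("top"))
for k in(1,0,-1):
    c,a=nest("green",k); m=(np.hypot(P[...,0]-c[0],P[...,1]-c[1])<.035)&(P[...,2]>.05); 
    if m.sum(): print("placed",k,P[m].min(0).round(3),P[m].max(0).round(3))
chain([(pk(.058,.1),down(YC),7)]); chain([(pk(.058,.05),down(YC),10)])
E
```

```text
[0.55456801 0.07523644 0.16358762]
placed 1 [ 0.52  -0.317  0.05 ] [ 0.547 -0.264  0.077]
placed 0 [ 0.459 -0.313  0.05 ] [ 0.485 -0.263  0.077]
# mm/row 9.4 rad/row 0.009
[0.001, 0.009, -0.002, -0.002, -0.009, 0.001]
[0.001, 0.009, -0.002, -0.002, -0.009, 0.001]
[0.001, 0.009, -0.002, -0.002, -0.009, 0.001]
[0.001, 0.009, -0.002, -0.002, -0.009, 0.001]
[0.001, 0.009, -0.002, -0.002, -0.009, 0.001]
[0.001, 0.009, -0.002, -0.002, -0.009, 0.001]
[0.001, 0.009, -0.002, -0.002, -0.009, 0.001]
# mm/row 11.5 rad/row 0.006
[0.001, 0.011, -0.002, -0.001, -0.006, 0.001]
[0.001, 0.011, -0.002, -0.001, -0.006, 0.001]
[0.001, 0.011, -0.002, -0.001, -0.006, 0.001]
[0.001, 0.011, -0.002, -0.001, -0.006, 0.001]
[0.001, 0.011, -0.002, -0.001, -0.006, 0.001]
[0.001, 0.011, -0.002, -0.001, -0.006, 0.001]
[0.001, 0.011, -0.002, -0.001, -0.006, 0.001]
[0.001, 0.011, -0.002, -0.001, -0.006, 0.001]
[0.001, 0.011, -0.002, -0.001, -0.006, 0.001]
[0.001, 0.011, -0.002, -0.001, -0.006, 0.001]
```

Both are placed. Descend.

Emit:
jog_arm:
  increments:
    - [0.001, 0.012, -0.003, -0.002, -0.009, 0.001, 0.45]
    - [0.001, 0.013, -0.003, -0.002, -0.009, 0.001, 0.45]
    - [0.001, 0.013, -0.003, -0.002, -0.009, 0.001, 0.45]
    - [0.001, 0.013, -0.002, -0.002, -0.009, 0.001, 0.45]
    - [0.001, 0.013, -0.002, -0.002, -0.009, 0.001, 0.45]
    - [0.001, 0.013, -0.001, -0.002, -0.009, 0.001, 0.45]
    - [0.001, 0.013, -0.001, -0.002, -0.009, 0.001, 0.45]
    - [0, 0.013, 0, 0, 0, 0, 0.45]
    - [0, 0.01, 0, 0, 0, 0, 0.45]
    - [0, 0, 0, 0, 0, 0, 0.45]

```text
time: 34.98
tool_pos: [0.5382, 0.0668, 0.0414]
tcp_rot: [-1.27, 1.122, -1.115]
wrist_force: [0.5, 0.3, 0.1]
width: 0.445
```

```bash
python3 - <<'E'
from h import *
z=readout.read_state()['tool_pos'][2]
chain([(pk(.058,z),down(YC),1),(pk(.058,.010),down(YC),5)])
E
```

```text
# mm/row 4.2 rad/row 0.01
[-0.002, 0.0, 0.003, 0.007, 0.007, 0.0]
# mm/row 6.3 rad/row 0.0
[0.0, 0.006, 0.0, 0.0, 0.0, 0.0]
[0.0, 0.006, 0.0, 0.0, 0.0, 0.0]
[0.0, 0.006, 0.0, 0.0, 0.0, 0.0]
[0.0, 0.006, 0.0, 0.0, 0.0, 0.0]
[0.0, 0.006, 0.0, 0.0, 0.0, 0.0]
```

Emit:
jog_arm:
  increments:
    - [-0.002, 0, 0.003, 0.006, 0.006, 0, 0.45]
    - [0, 0.006, 0, 0, 0, 0, 0.45]
    - [0, 0.006, 0, 0, 0, 0, 0.45]
    - [0, 0.006, 0, 0, 0, 0, 0.45]
    - [0, 0.006, 0, 0, 0, 0, 0.45]
    - [0, 0.006, 0, 0, 0, 0, 0.45]
    - [0, 0, 0, 0, 0, 0, 0.45]
    - [0, 0, 0, 0, 0, 0, 0.2]
    - [0, 0, 0, 0, 0, 0, 0.2]
    - [0, 0, 0, 0, 0, 0, 0.2]

```text
time: 36.22
tool_pos: [0.5425, 0.07, 0.0107]
tcp_rot: [-1.26, 1.121, -1.123]
wrist_force: [0.3, 1.0, -1.7]
width: 0.323
```

```bash
python3 - <<'E'
from h import *
held(read_camera("wrist"),"green")
s=readout.read_state();Q=R.from_rotvec(s['tcp_rot']); up=s['tool_pos']+[0,0,.13]
c,a=nest("green",-1); c[2]=up[2]
chain([(up,Q,7),(c,down(a),13)])
E
```

```text
tag top in tool [ 0.     -0.0586 -0.0004] [ 0.0001 -0.0582 -0.0024] 2630
slopes -0.001 0.025 pack bottom world z 0.007255494165256116
# mm/row 18.6 rad/row 0.0
[0.0, -0.019, 0.0, 0.0, 0.0, 0.0]
[0.0, -0.019, 0.0, 0.0, 0.0, 0.0]
[0.0, -0.019, 0.0, 0.0, 0.0, 0.0]
[0.0, -0.019, 0.0, 0.0, 0.0, 0.0]
[0.0, -0.019, 0.0, 0.0, 0.0, 0.0]
[0.0, -0.019, 0.0, 0.0, 0.0, 0.0]
[0.0, -0.019, 0.0, 0.0, 0.0, 0.0]
# mm/row 29.2 rad/row 0.111
[0.026, 0.0, -0.013, 0.0, -0.111, 0.0]
[0.024, 0.0, -0.016, 0.0, -0.111, 0.0]
[0.022, 0.0, -0.019, 0.0, -0.111, 0.0]
[0.02, 0.0, -0.021, 0.0, -0.111, 0.0]
[0.018, 0.0, -0.023, 0.0, -0.111, 0.0]
[0.015, 0.0, -0.025, 0.0, -0.111, 0.0]
[0.012, 0.0, -0.027, 0.0, -0.111, 0.0]
[0.009, 0.0, -0.028, 0.0, -0.111, 0.0]
[0.006, 0.0, -0.029, 0.0, -0.111, 0.0]
[0.003, 0.0, -0.029, 0.0, -0.111, 0.0]
[0.0, 0.0, -0.029, 0.0, -0.111, 0.0]
[-0.004, 0.0, -0.029, 0.0, -0.111, 0.0]
[-0.007, 0.0, -0.028, 0.0, -0.111, 0.0]
```

Emit:
jog_arm:
  increments:
    - [0, -0.019, 0, 0, 0, 0, 0.2]
    - [0, -0.019, 0, 0, 0, 0, 0.2]
    - [0, -0.019, 0, 0, 0, 0, 0.2]
    - [0, -0.019, 0, 0, 0, 0, 0.2]
    - [0, -0.019, 0, 0, 0, 0, 0.2]
    - [0, -0.019, 0, 0, 0, 0, 0.2]
    - [0, -0.019, 0, 0, 0, 0, 0.2]
    - [0.026, 0, -0.013, 0, -0.111, 0, 0.2]
    - [0.024, 0, -0.016, 0, -0.111, 0, 0.2]
    - [0.022, 0, -0.019, 0, -0.111, 0, 0.2]

```text
time: 37.52
tool_pos: [0.5144, -0.0134, 0.1626]
tcp_rot: [-1.387, 0.849, -0.871]
wrist_force: [0.6, -0.4, 0.4]
width: 0.32
```

Emit:
jog_arm:
  increments:
    - [0.02, 0, -0.021, 0, -0.111, 0, 0.2]
    - [0.018, 0, -0.023, 0, -0.111, 0, 0.2]
    - [0.015, 0, -0.025, 0, -0.111, 0, 0.2]
    - [0.012, 0, -0.027, 0, -0.111, 0, 0.2]
    - [0.009, 0, -0.028, 0, -0.111, 0, 0.2]
    - [0.006, 0, -0.029, 0, -0.111, 0, 0.2]
    - [0.003, 0, -0.029, 0, -0.111, 0, 0.2]
    - [0, 0, -0.029, 0, -0.111, 0, 0.2]
    - [-0.004, 0, -0.029, 0, -0.111, 0, 0.2]
    - [-0.007, 0, -0.028, 0, -0.111, 0, 0.2]

```text
time: 38.78
tool_pos: [0.4166, -0.3008, 0.1781]
tcp_rot: [-1.581, -0.055, 0.012]
wrist_force: [0.0, 0.0, -1.3]
width: 0.321
```

```bash
python3 - <<'E'
from h import *
s=readout.read_state(); print(s['tool_pos'],s['width'])
rim(read_camera("wrist"),"green",TR["green"][:2]); rim(read_camera("scene"),"green",TR["green"][:2])
c,a=nest("green",-1); c[2]=.04
chain([(c,down(a),9)])
E
```

```text
[ 0.41663951 -0.30081727  0.17812895] 0.3211409323508124
green 3645 fit [ 0.4696 -0.2846 -0.0037] cost 0.00294
green 376 fit [ 0.4702 -0.2849 -0.009 ] cost 0.00303
# mm/row 15.5 rad/row 0.006
[-0.001, 0.015, 0.002, 0.001, 0.005, 0.003]
[-0.001, 0.015, 0.002, 0.001, 0.005, 0.003]
[-0.001, 0.015, 0.002, 0.001, 0.005, 0.003]
[-0.001, 0.015, 0.002, 0.001, 0.005, 0.003]
[-0.001, 0.015, 0.002, 0.001, 0.005, 0.003]
[-0.001, 0.015, 0.002, 0.001, 0.005, 0.003]
[-0.001, 0.015, 0.002, 0.001, 0.005, 0.003]
[-0.001, 0.015, 0.002, 0.001, 0.005, 0.003]
[-0.001, 0.015, 0.002, 0.001, 0.005, 0.003]
```

Emit:
jog_arm:
  increments:
    - [-0.001, 0.015, 0.003, 0.001, 0.005, 0.003, 0.2]
    - [-0.001, 0.015, 0.003, 0.001, 0.005, 0.003, 0.2]
    - [-0.001, 0.015, 0.003, 0.001, 0.005, 0.003, 0.2]
    - [-0.001, 0.015, 0.003, 0.001, 0.005, 0.003, 0.2]
    - [-0.001, 0.015, 0.002, 0.001, 0.005, 0.003, 0.2]
    - [-0.001, 0.015, 0.001, 0.001, 0.005, 0.003, 0.2]
    - [0, 0.015, 0, 0.001, 0.005, 0.003, 0.2]
    - [0, 0.015, 0, 0.001, 0.005, 0.003, 0.2]
    - [0, 0.013, 0, 0, 0, 0, 0.2]
    - [0, 0, 0, 0, 0, 0, 0.2]

```text
time: 40.12
tool_pos: [0.4109, -0.2838, 0.0349]
tcp_rot: [-1.571, 0.006, -0.004]
wrist_force: [0.3, 0.8, -0.3]
width: 0.318
```

```bash
python3 - <<'E'
from h import *
c,a=nest("green",-1); z=readout.read_state()['tool_pos'][2]; c[2]=z; d=c.copy(); d[2]=.011
chain([(c,down(a),1),(d,down(a),4)])
E
```

```text
# mm/row 1.7 rad/row 0.001
[0.0, 0.0, -0.002, 0.0, -0.001, -0.001]
# mm/row 6.0 rad/row 0.0
[0.0, 0.006, 0.0, 0.0, 0.0, 0.0]
[0.0, 0.006, 0.0, 0.0, 0.0, 0.0]
[0.0, 0.006, 0.0, 0.0, 0.0, 0.0]
[0.0, 0.006, 0.0, 0.0, 0.0, 0.0]
```

Emit:
jog_arm:
  increments:
    - [0, 0.006, -0.001, 0, 0, 0, 0.2]
    - [0, 0.006, 0, 0, 0, 0, 0.2]
    - [0, 0.006, 0, 0, 0, 0, 0.2]
    - [0, 0.005, 0, 0, 0, 0, 0.2]
    - [0, 0.0015, 0, 0, 0, 0, 0.2]
    - [0, 0, 0, 0, 0, 0, 0.2]
    - [0, 0, 0, 0, 0, 0, 0.45]
    - [0, 0, 0, 0, 0, 0, 0.45]
    - [0, -0.008, 0, 0, 0, 0, 0.45]
    - [0, -0.015, 0, 0, 0, 0, 0.45]

```text
time: 41.38
tool_pos: [0.4121, -0.2859, 0.0344]
tcp_rot: [-1.573, 0.004, -0.006]
wrist_force: [-1.0, -0.1, 0.3]
width: 0.45
```

```bash
python3 - <<'E'
from h import *
s=readout.read_state();Q=R.from_rotvec(s['tcp_rot']); up=s['tool_pos']+[0,0,.11]
chain([(up,Q,6),(pk(-.001,up[2]),down(YC),13)])
E
```

```text
# mm/row 18.3 rad/row 0.0
[0.0, -0.018, 0.0, 0.0, 0.0, 0.0]
[0.0, -0.018, 0.0, 0.0, 0.0, 0.0]
[0.0, -0.018, 0.0, 0.0, 0.0, 0.0]
[0.0, -0.018, 0.0, 0.0, 0.0, 0.0]
[0.0, -0.018, 0.0, 0.0, 0.0, 0.0]
[0.0, -0.018, 0.0, 0.0, 0.0, 0.0]
# mm/row 25.1 rad/row 0.111
[0.01, 0.0, 0.023, 0.0, 0.111, 0.0]
[0.008, 0.0, 0.024, 0.0, 0.111, 0.0]
[0.005, 0.0, 0.025, 0.0, 0.111, 0.0]
[0.002, 0.0, 0.025, 0.0, 0.111, 0.0]
[-0.001, 0.0, 0.025, 0.0, 0.111, 0.0]
[-0.003, 0.0, 0.025, 0.0, 0.111, 0.0]
[-0.006, 0.0, 0.024, 0.0, 0.111, 0.0]
[-0.009, 0.0, 0.024, 0.0, 0.111, 0.0]
[-0.011, 0.0, 0.022, 0.0, 0.111, 0.0]
[-0.014, 0.0, 0.021, 0.0, 0.111, 0.0]
[-0.016, 0.0, 0.019, 0.0, 0.111, 0.0]
[-0.018, 0.0, 0.017, 0.0, 0.111, 0.0]
[-0.02, 0.0, 0.015, 0.0, 0.111, 0.0]
```

Emit:
jog_arm:
  increments:
    - [0, -0.018, 0, 0, 0, 0, 0.45]
    - [0, -0.018, 0, 0, 0, 0, 0.45]
    - [0, -0.018, 0, 0, 0, 0, 0.45]
    - [0, -0.018, 0, 0, 0, 0, 0.45]
    - [0, -0.018, 0, 0, 0, 0, 0.45]
    - [0, -0.018, 0, 0, 0, 0, 0.45]
    - [0.01, 0, 0.023, 0, 0.111, 0, 0.45]
    - [0.008, 0, 0.024, 0, 0.111, 0, 0.45]
    - [0.005, 0, 0.025, 0, 0.111, 0, 0.45]

```text
time: 42.5
tool_pos: [0.448, -0.2194, 0.161]
tcp_rot: [-1.563, 0.263, -0.293]
wrist_force: [0.4, -0.6, 0.3]
width: 0.448
```

Emit:
jog_arm:
  increments:
    - [0.002, 0, 0.025, 0, 0.111, 0, 0.45]
    - [-0.001, 0, 0.025, 0, 0.111, 0, 0.45]
    - [-0.003, 0, 0.025, 0, 0.111, 0, 0.45]
    - [-0.006, 0, 0.024, 0, 0.111, 0, 0.45]
    - [-0.009, 0, 0.024, 0, 0.111, 0, 0.45]
    - [-0.011, 0, 0.022, 0, 0.111, 0, 0.45]
    - [-0.014, 0, 0.021, 0, 0.111, 0, 0.45]
    - [-0.016, 0, 0.019, 0, 0.111, 0, 0.45]
    - [-0.018, 0, 0.017, 0, 0.111, 0, 0.45]
    - [-0.02, 0, 0.015, 0, 0.111, 0, 0.45]

```text
time: 43.75
tool_pos: [0.5636, 0.0126, 0.1761]
tcp_rot: [-1.23, 1.124, -1.187]
wrist_force: [-1.1, -0.4, -0.0]
width: 0.447
```

```bash
python3 - <<'E'
from h import *
s=readout.read_state(); print(s['tool_pos'])
p=read_camera("top");P=cloud(p); packs(p); rim(p,"red",TR["red"][:2])
for k in(1,0,-1):
    c,a=nest("green",k); m=(np.hypot(P[...,0]-c[0],P[...,1]-c[1])<.035)&(P[...,2]>.05); 
    if m.sum(): print("placed",k,P[m].min(0).round(3),P[m].max(0).round(3))
chain([(pk(0,.042),down(YC),9)])
E
```

```text
[0.56361219 0.01260771 0.17608646]
red 87 [0.    0.119 0.07 ] [-0.     0.119  0.072]
red 65 [-0.005 -0.001  0.07 ] [-0.005 -0.001  0.069]
-0.12 15 [-0.066 -0.15   0.054] [ 0.068 -0.146  0.082]
-0.06 0  
0 116 [-0.068 -0.013  0.051] [0.013 0.014 0.085]
0.06 0  
0.12 187 [-0.062  0.106  0.051] [0.067 0.149 0.084]
red 694 fit [ 0.4857  0.3124 -0.1437] cost 0.00267
placed 1 [ 0.52  -0.316  0.05 ] [ 0.547 -0.264  0.077]
placed 0 [ 0.459 -0.313  0.051] [ 0.485 -0.263  0.076]
placed -1 [ 0.402 -0.315  0.05 ] [ 0.428 -0.263  0.075]
# mm/row 15.1 rad/row 0.007
[0.0, 0.015, -0.002, -0.004, -0.005, 0.002]
[0.0, 0.015, -0.002, -0.004, -0.005, 0.002]
[0.0, 0.015, -0.002, -0.004, -0.005, 0.002]
[0.0, 0.015, -0.002, -0.004, -0.005, 0.002]
[0.0, 0.015, -0.002, -0.004, -0.005, 0.002]
[0.0, 0.015, -0.002, -0.004, -0.005, 0.002]
[0.0, 0.015, -0.002, -0.004, -0.005, 0.002]
[0.0, 0.015, -0.002, -0.004, -0.005, 0.002]
[0.0, 0.015, -0.002, -0.004, -0.005, 0.002]
```

Emit:
jog_arm:
  increments:
    - [0, 0.015, -0.003, -0.004, -0.005, 0.002, 0.45]
    - [0, 0.015, -0.003, -0.004, -0.005, 0.002, 0.45]
    - [0, 0.015, -0.002, -0.004, -0.005, 0.002, 0.45]
    - [0, 0.015, -0.002, -0.004, -0.005, 0.002, 0.45]
    - [0, 0.015, -0.002, -0.004, -0.005, 0.002, 0.45]
    - [0, 0.015, -0.002, -0.004, -0.005, 0.002, 0.45]
    - [0, 0.015, -0.001, -0.004, -0.005, 0.002, 0.45]
    - [0, 0.015, -0.001, -0.004, -0.005, 0.002, 0.45]
    - [0, 0.013, 0, 0, 0, 0, 0.45]
    - [0, 0, 0, 0, 0, 0, 0.45]

```text
time: 45.05
tool_pos: [0.5481, 0.0103, 0.0331]
tcp_rot: [-1.264, 1.127, -1.126]
wrist_force: [-0.0, -0.6, 0.5]
width: 0.451
```

```bash
python3 - <<'E'
from h import *
z=readout.read_state()['tool_pos'][2]
chain([(pk(0,z),down(YC),1),(pk(0,.010),down(YC),5)])
E
```

```text
# mm/row 1.7 rad/row 0.005
[-0.002, 0.0, 0.0, 0.003, -0.004, 0.002]
# mm/row 4.6 rad/row 0.0
[0.0, 0.005, 0.0, 0.0, 0.0, 0.0]
[0.0, 0.005, 0.0, 0.0, 0.0, 0.0]
[0.0, 0.005, 0.0, 0.0, 0.0, 0.0]
[0.0, 0.005, 0.0, 0.0, 0.0, 0.0]
[0.0, 0.005, 0.0, 0.0, 0.0, 0.0]
```

Emit:
jog_arm:
  increments:
    - [-0.0015, 0, 0, 0.003, -0.004, 0.002, 0.45]
    - [0, 0.005, 0, 0, 0, 0, 0.45]
    - [0, 0.005, 0, 0, 0, 0, 0.45]
    - [0, 0.005, 0, 0, 0, 0, 0.45]
    - [0, 0.005, 0, 0, 0, 0, 0.45]
    - [0, 0.002, 0, 0, 0, 0, 0.45]
    - [0, 0, 0, 0, 0, 0, 0.45]
    - [0, 0, 0, 0, 0, 0, 0.2]
    - [0, 0, 0, 0, 0, 0, 0.2]
    - [0, 0, 0, 0, 0, 0, 0.2]

```text
time: 46.3
tool_pos: [0.5499, 0.0121, 0.0115]
tcp_rot: [-1.259, 1.12, -1.125]
wrist_force: [0.4, 0.2, -0.6]
width: 0.318
```

```bash
python3 - <<'E'
from h import *
held(read_camera("wrist"),"red"); rim(read_camera("scene"),"red",TR["red"][:2])
s=readout.read_state();Q=R.from_rotvec(s['tcp_rot']); up=s['tool_pos']+[0,0,.13]
c,a=nest("red",1); c[2]=up[2]
chain([(up,Q,7),(c,down(a),13)])
E
```

```text
tag top in tool [ 0.0001 -0.0575  0.0015] [ 0.     -0.0574 -0.0007] 2674
slopes -0.002 0.004 pack bottom world z 0.006987572999319305
red 372 fit [ 0.4875  0.3128 -0.1457] cost 0.00306
# mm/row 18.6 rad/row 0.0
[0.0, -0.019, 0.0, 0.0, 0.0, 0.0]
[0.0, -0.019, 0.0, 0.0, 0.0, 0.0]
[0.0, -0.019, 0.0, 0.0, 0.0, 0.0]
[0.0, -0.019, 0.0, 0.0, 0.0, 0.0]
[0.0, -0.019, 0.0, 0.0, 0.0, 0.0]
[0.0, -0.019, 0.0, 0.0, 0.0, 0.0]
[0.0, -0.019, 0.0, 0.0, 0.0, 0.0]
# mm/row 22.5 rad/row 0.101
[-0.022, 0.0, 0.002, 0.0, -0.101, 0.0]
[-0.022, 0.0, 0.005, 0.0, -0.101, 0.0]
[-0.021, 0.0, 0.007, 0.0, -0.101, 0.0]
[-0.021, 0.0, 0.009, 0.0, -0.101, 0.0]
[-0.02, 0.0, 0.011, 0.0, -0.101, 0.0]
[-0.018, 0.0, 0.013, 0.0, -0.101, 0.0]
[-0.017, 0.0, 0.015, 0.0, -0.101, 0.0]
[-0.016, 0.0, 0.016, 0.0, -0.101, 0.0]
[-0.014, 0.0, 0.018, 0.0, -0.101, 0.0]
[-0.012, 0.0, 0.019, 0.0, -0.101, 0.0]
[-0.01, 0.0, 0.02, 0.0, -0.101, 0.0]
[-0.008, 0.0, 0.021, 0.0, -0.101, 0.0]
[-0.006, 0.0, 0.022, 0.0, -0.101, 0.0]
```

Emit:
jog_arm:
  increments:
    - [0, -0.019, 0, 0, 0, 0, 0.2]
    - [0, -0.019, 0, 0, 0, 0, 0.2]
    - [0, -0.019, 0, 0, 0, 0, 0.2]
    - [0, -0.019, 0, 0, 0, 0, 0.2]
    - [0, -0.019, 0, 0, 0, 0, 0.2]
    - [0, -0.019, 0, 0, 0, 0, 0.2]
    - [0, -0.019, 0, 0, 0, 0, 0.2]
    - [-0.022, 0, 0.002, 0, -0.101, 0, 0.2]
    - [-0.022, 0, 0.005, 0, -0.101, 0, 0.2]
    - [-0.021, 0, 0.007, 0, -0.101, 0, 0.2]

```text
time: 47.65
tool_pos: [0.5501, 0.0787, 0.1614]
tcp_rot: [-1.374, 0.88, -0.898]
wrist_force: [-0.1, 0.7, -2.3]
width: 0.32
```

Emit:
jog_arm:
  increments:
    - [-0.021, 0, 0.009, 0, -0.101, 0, 0.2]
    - [-0.02, 0, 0.011, 0, -0.101, 0, 0.2]
    - [-0.018, 0, 0.013, 0, -0.101, 0, 0.2]
    - [-0.017, 0, 0.015, 0, -0.101, 0, 0.2]
    - [-0.016, 0, 0.016, 0, -0.101, 0, 0.2]
    - [-0.014, 0, 0.018, 0, -0.101, 0, 0.2]
    - [-0.012, 0, 0.019, 0, -0.101, 0, 0.2]
    - [-0.01, 0, 0.02, 0, -0.101, 0, 0.2]
    - [-0.008, 0, 0.021, 0, -0.101, 0, 0.2]
    - [-0.006, 0, 0.022, 0, -0.101, 0, 0.2]

```text
time: 48.9
tool_pos: [0.5413, 0.3117, 0.1755]
tcp_rot: [-1.566, 0.061, -0.098]
wrist_force: [-0.3, -0.2, -1.9]
width: 0.319
```

```bash
python3 - <<'E'
from h import *
s=readout.read_state(); print(s['tool_pos'],s['width'])
rim(read_camera("wrist"),"red",TR["red"][:2]); rim(read_camera("scene"),"red",TR["red"][:2]); rim(read_camera("top"),"red",TR["red"][:2])
c,a=nest("red",1); c[2]=.04
chain([(c,down(a),9)])
E
```

```text
[0.54125684 0.31169401 0.17552728] 0.31863924669659166
red 4009 fit [ 0.4863  0.3162 -0.1495] cost 0.00285
red 358 fit [ 0.4877  0.3132 -0.1562] cost 0.00313
red 329 fit [ 0.4864  0.313  -0.1416] cost 0.00286
# mm/row 15.1 rad/row 0.005
[0.0, 0.015, -0.001, -0.001, 0.005, 0.003]
[0.0, 0.015, -0.001, -0.001, 0.005, 0.003]
[0.0, 0.015, -0.001, -0.001, 0.005, 0.003]
[0.0, 0.015, -0.001, -0.001, 0.005, 0.003]
[0.0, 0.015, -0.001, -0.001, 0.005, 0.003]
[0.001, 0.015, -0.001, -0.001, 0.005, 0.003]
[0.001, 0.015, -0.001, -0.001, 0.005, 0.003]
[0.001, 0.015, -0.001, -0.001, 0.005, 0.003]
[0.001, 0.015, -0.001, -0.001, 0.005, 0.003]
```

Emit:
jog_arm:
  increments:
    - [0, 0.015, -0.001, -0.001, 0.005, 0.003, 0.2]
    - [0, 0.015, -0.001, -0.001, 0.005, 0.003, 0.2]
    - [0, 0.015, -0.001, -0.001, 0.005, 0.003, 0.2]
    - [0, 0.015, -0.001, -0.001, 0.005, 0.003, 0.2]
    - [0, 0.015, -0.001, -0.001, 0.005, 0.003, 0.2]
    - [0.001, 0.015, -0.001, -0.001, 0.005, 0.003, 0.2]
    - [0.001, 0.015, -0.001, -0.001, 0.005, 0.003, 0.2]
    - [0.001, 0.015, -0.001, -0.001, 0.005, 0.003, 0.2]
    - [0.001, 0.013, 0, -0.001, 0.005, 0.003, 0.2]
    - [0, 0, 0, 0, 0, 0, 0.2]

```text
time: 50.3
tool_pos: [0.5446, 0.2987, 0.0311]
tcp_rot: [-1.575, 0.13, -0.116]
wrist_force: [0.0, 0.5, -1.5]
width: 0.323
```

```bash
sed -i 's/red=(.487,.313,-.146)/red=(.487,.314,-.146)/' h.py; python3 - <<'E'
from h import *
c,a=nest("red",1); z=readout.read_state()['tool_pos'][2]; c[2]=z; d=c.copy(); d[2]=.0115
chain([(c,down(a),1),(d,down(a),4)])
E
```

```text
# mm/row 6.8 rad/row 0.016
[0.001, 0.0, 0.007, 0.008, -0.011, -0.009]
# mm/row 4.9 rad/row 0.0
[0.0, 0.005, 0.0, 0.0, 0.0, 0.0]
[0.0, 0.005, 0.0, 0.0, 0.0, 0.0]
[0.0, 0.005, 0.0, 0.0, 0.0, 0.0]
[0.0, 0.005, 0.0, 0.0, 0.0, 0.0]
```

Emit:
jog_arm:
  increments:
    - [0.0005, 0, 0.0035, 0.004, -0.005, -0.004, 0.2]
    - [0.0005, 0, 0.003, 0.004, -0.005, -0.004, 0.2]
    - [0, 0, 0, 0, 0, 0, 0.2]
    - [0, 0.005, 0, 0, 0, 0, 0.2]
    - [0, 0.005, 0, 0, 0, 0, 0.2]
    - [0, 0.005, 0, 0, 0, 0, 0.2]
    - [0, 0.004, 0, 0, 0, 0, 0.2]
    - [0, 0.001, 0, 0, 0, 0, 0.2]
    - [0, 0, 0, 0, 0, 0, 0.2]

```text
time: 51.42
tool_pos: [0.5481, 0.3064, 0.0117]
tcp_rot: [-1.566, 0.112, -0.117]
wrist_force: [0.3, 0.1, -0.3]
width: 0.32
```

```bash
python3 - <<'E'
from h import *
s=readout.read_state(); c,a=nest("red",1); print(s['tool_pos']-c,s['wrist_force']); chain([(c+[0,0,.0115],down(a),1)])
E
```

```text
[0.00175323 0.00114069 0.01166532] [ 0.3226834   0.08835893 -0.26427788]
# mm/row 2.1 rad/row 0.004
[-0.002, 0.0, -0.001, -0.002, 0.0, 0.003]
```

Release, rise, and head for the last red pack (pocket +0.119).

Emit:
jog_arm:
  increments:
    - [0, 0, 0, 0, 0, 0, 0.45]
    - [0, 0, 0, 0, 0, 0, 0.45]
    - [0, -0.008, 0, 0, 0, 0, 0.45]
    - [0, -0.018, 0, 0, 0, 0, 0.45]
    - [0, -0.018, 0, 0, 0, 0, 0.45]
    - [0, -0.018, 0, 0, 0, 0, 0.45]
    - [0, -0.018, 0, 0, 0, 0, 0.45]
    - [0, -0.018, 0, 0, 0, 0, 0.45]
    - [0, -0.018, 0, 0, 0, 0, 0.45]
    - [0, -0.018, 0, 0, 0, 0, 0.45]

```text
time: 52.68
tool_pos: [0.5491, 0.3068, 0.158]
tcp_rot: [-1.563, 0.108, -0.12]
wrist_force: [-0.9, 0.1, 0.6]
width: 0.45
```

```bash
python3 - <<'E'
from h import *
z=readout.read_state()['tool_pos'][2]
chain([(pk(.119,z),down(YC),13)])
E
```

```text
# mm/row 13.6 rad/row 0.101
[0.001, 0.0, -0.014, -0.001, 0.101, 0.0]
[0.002, 0.0, -0.013, -0.001, 0.101, 0.0]
[0.004, 0.0, -0.013, -0.001, 0.101, 0.0]
[0.005, 0.0, -0.013, -0.001, 0.101, 0.0]
[0.006, 0.0, -0.012, -0.001, 0.101, 0.0]
[0.007, 0.0, -0.012, -0.001, 0.101, 0.0]
[0.008, 0.0, -0.011, -0.001, 0.101, 0.0]
[0.009, 0.0, -0.01, -0.001, 0.101, 0.0]
[0.01, 0.0, -0.009, -0.001, 0.101, 0.0]
[0.011, 0.0, -0.008, -0.001, 0.101, 0.0]
[0.012, 0.0, -0.007, -0.001, 0.101, 0.0]
[0.013, 0.0, -0.005, -0.001, 0.101, 0.0]
[0.013, 0.0, -0.004, -0.001, 0.101, 0.0]
```

Emit:
jog_arm:
  increments:
    - [0.001, 0, -0.014, 0, 0.101, 0, 0.45]
    - [0.002, 0, -0.013, 0, 0.101, 0, 0.45]
    - [0.004, 0, -0.013, 0, 0.101, 0, 0.45]
    - [0.005, 0, -0.013, 0, 0.101, 0, 0.45]
    - [0.006, 0, -0.012, 0, 0.101, 0, 0.45]
    - [0.007, 0, -0.012, 0, 0.101, 0, 0.45]
    - [0.008, 0, -0.011, 0, 0.101, 0, 0.45]
    - [0.009, 0, -0.01, 0, 0.101, 0, 0.45]
    - [0.01, 0, -0.009, 0, 0.101, 0, 0.45]
    - [0.011, 0, -0.008, 0, 0.101, 0, 0.45]

```text
time: 53.92
tool_pos: [0.535, 0.1693, 0.1662]
tcp_rot: [-1.354, 0.915, -0.926]
wrist_force: [-0.6, -0.1, -0.9]
width: 0.452
```

Emit:
jog_arm:
  increments:
    - [0.012, 0, -0.007, 0, 0.101, 0, 0.45]
    - [0.013, 0, -0.005, 0, 0.101, 0, 0.45]
    - [0.013, 0, -0.004, 0, 0.101, 0, 0.45]
    - [0, 0, 0, 0, 0, 0, 0.45]

```text
time: 54.42
tool_pos: [0.5298, 0.1262, 0.1681]
tcp_rot: [-1.228, 1.151, -1.159]
wrist_force: [0.1, 0.1, -0.1]
width: 0.45
```

```bash
python3 - <<'E'
from h import *
p=read_camera("top");P=cloud(p); packs(p)
for k in(1,0,-1):
    c,a=nest("red",k); m=(np.hypot(P[...,0]-c[0],P[...,1]-c[1])<.035)&(P[...,2]>.05); 
    if m.sum(): print("placed",k,c,P[m].min(0).round(3),P[m].max(0).round(3))
chain([(pk(.119,.052),down(YC),9)])
E
```

```text
red 9 [-0.016  0.116  0.071] [-0.016  0.118  0.072]
-0.12 14 [-0.066 -0.15   0.051] [ 0.066 -0.146  0.083]
-0.06 0  
0 0  
0.06 0  
0.12 51 [-0.065  0.106  0.052] [-0.01   0.149  0.082]
placed 1 [0.54636166 0.30527109 0.        ] [0.532 0.276 0.05 ] [0.565 0.329 0.076]
# mm/row 12.9 rad/row 0.005
[0.0, 0.013, 0.0, -0.001, -0.005, -0.001]
[0.0, 0.013, 0.0, -0.001, -0.005, -0.001]
[0.0, 0.013, 0.0, -0.001, -0.005, -0.001]
[0.0, 0.013, 0.0, -0.001, -0.005, -0.001]
[0.0, 0.013, 0.0, -0.001, -0.005, -0.001]
[0.0, 0.013, 0.0, -0.001, -0.005, -0.001]
[0.0, 0.013, 0.0, -0.001, -0.005, -0.001]
[0.0, 0.013, 0.0, -0.001, -0.005, -0.001]
[0.0, 0.013, 0.0, -0.001, -0.005, -0.001]
```

Emit:
jog_arm:
  increments:
    - [0, 0.013, 0, -0.001, -0.005, -0.001, 0.42]
    - [0, 0.013, 0, -0.001, -0.005, -0.001, 0.42]
    - [0, 0.013, 0, -0.001, -0.005, -0.001, 0.42]
    - [0, 0.013, 0, -0.001, -0.005, -0.001, 0.42]
    - [0, 0.013, 0, -0.001, -0.005, -0.001, 0.42]
    - [0, 0.013, 0, -0.001, -0.005, -0.001, 0.42]
    - [0, 0.013, 0, -0.001, -0.005, -0.001, 0.42]
    - [0, 0.013, 0, -0.001, -0.005, -0.001, 0.42]
    - [0, 0.013, 0, -0.001, -0.005, -0.001, 0.42]
    - [0, 0, 0, 0, 0, 0, 0.42]

```text
time: 55.72
tool_pos: [0.5294, 0.1283, 0.0411]
tcp_rot: [-1.268, 1.116, -1.12]
wrist_force: [0.3, -0.2, -1.0]
width: 0.419
```

```bash
python3 - <<'E'
from h import *
z=readout.read_state()['tool_pos'][2]
chain([(pk(.119,z),down(YC),1),(pk(.119,.024),down(YC),4)])
E
```

```text
# mm/row 5.1 rad/row 0.009
[-0.001, 0.0, 0.005, 0.0, 0.008, 0.004]
# mm/row 4.3 rad/row 0.0
[0.0, 0.004, 0.0, 0.0, 0.0, 0.0]
[0.0, 0.004, 0.0, 0.0, 0.0, 0.0]
[0.0, 0.004, 0.0, 0.0, 0.0, 0.0]
[0.0, 0.004, 0.0, 0.0, 0.0, 0.0]
```

Emit:
jog_arm:
  increments:
    - [-0.001, 0, 0.005, 0, 0.008, 0.004, 0.42]
    - [0, 0, 0, 0, 0, 0, 0.42]
    - [0, 0.004, 0, 0, 0, 0, 0.42]
    - [0, 0.004, 0, 0, 0, 0, 0.42]
    - [0, 0.004, 0, 0, 0, 0, 0.42]
    - [0, 0.003, 0, 0, 0, 0, 0.42]
    - [0, 0, 0, 0, 0, 0, 0.42]
    - [0, 0, 0, 0, 0, 0, 0.2]
    - [0, 0, 0, 0, 0, 0, 0.2]
    - [0, 0, 0, 0, 0, 0, 0.2]

```text
time: 56.98
tool_pos: [0.5362, 0.1305, 0.027]
tcp_rot: [-1.259, 1.122, -1.124]
wrist_force: [0.6, 0.1, 0.2]
width: 0.31
```

```bash
python3 - <<'E'
from h import *
held(read_camera("wrist"),"red"); rim(read_camera("scene"),"red",TR["red"][:2])
s=readout.read_state();Q=R.from_rotvec(s['tcp_rot']); up=s['tool_pos']+[0,0,.13]
c,a=nest("red",0); c[2]=up[2]
chain([(up,Q,7),(c,down(a),13)])
E
```

```text
tag top in tool [ 0.0001 -0.0425 -0.0005] [ 0.0002 -0.0424 -0.0021] 2210
slopes -0.003 0.05 pack bottom world z 0.007501266334344253
red 343 fit [ 0.4878  0.3129 -0.1511] cost 0.00334
# mm/row 18.6 rad/row 0.0
[0.0, -0.019, 0.0, 0.0, 0.0, 0.0]
[0.0, -0.019, 0.0, 0.0, 0.0, 0.0]
[0.0, -0.019, 0.0, 0.0, 0.0, 0.0]
[0.0, -0.019, 0.0, 0.0, 0.0, 0.0]
[0.0, -0.019, 0.0, 0.0, 0.0, 0.0]
[0.0, -0.019, 0.0, 0.0, 0.0, 0.0]
[0.0, -0.019, 0.0, 0.0, 0.0, 0.0]
# mm/row 14.6 rad/row 0.101
[-0.014, 0.0, -0.002, 0.0, -0.101, 0.0]
[-0.015, 0.0, -0.001, 0.0, -0.101, 0.0]
[-0.015, 0.0, 0.001, 0.0, -0.101, 0.0]
[-0.014, 0.0, 0.002, 0.0, -0.101, 0.0]
[-0.014, 0.0, 0.004, 0.0, -0.101, 0.0]
[-0.014, 0.0, 0.005, 0.0, -0.101, 0.0]
[-0.013, 0.0, 0.006, 0.0, -0.101, 0.0]
[-0.012, 0.0, 0.008, 0.0, -0.101, 0.0]
[-0.012, 0.0, 0.009, 0.0, -0.101, 0.0]
[-0.011, 0.0, 0.01, 0.0, -0.101, 0.0]
[-0.01, 0.0, 0.011, 0.0, -0.101, 0.0]
[-0.008, 0.0, 0.012, 0.0, -0.101, 0.0]
[-0.007, 0.0, 0.013, 0.0, -0.101, 0.0]
```

Emit:
jog_arm:
  increments:
    - [0, -0.019, 0, 0, 0, 0, 0.2]
    - [0, -0.019, 0, 0, 0, 0, 0.2]
    - [0, -0.019, 0, 0, 0, 0, 0.2]
    - [0, -0.019, 0, 0, 0, 0, 0.2]
    - [0, -0.019, 0, 0, 0, 0, 0.2]
    - [0, -0.019, 0, 0, 0, 0, 0.2]
    - [0, -0.019, 0, 0, 0, 0, 0.2]
    - [-0.014, 0, -0.002, 0, -0.101, 0, 0.2]
    - [-0.015, 0, -0.001, 0, -0.101, 0, 0.2]
    - [-0.015, 0, 0.001, 0, -0.101, 0, 0.2]

```text
time: 58.32
tool_pos: [0.5259, 0.1726, 0.1766]
tcp_rot: [-1.373, 0.882, -0.897]
wrist_force: [-0.3, 0.1, -1.2]
width: 0.311
```

Emit:
jog_arm:
  increments:
    - [-0.014, 0, 0.002, 0, -0.101, 0, 0.2]
    - [-0.014, 0, 0.004, 0, -0.101, 0, 0.2]
    - [-0.014, 0, 0.005, 0, -0.101, 0, 0.2]
    - [-0.013, 0, 0.006, 0, -0.101, 0, 0.2]
    - [-0.012, 0, 0.008, 0, -0.101, 0, 0.2]
    - [-0.012, 0, 0.009, 0, -0.101, 0, 0.2]
    - [-0.011, 0, 0.01, 0, -0.101, 0, 0.2]
    - [-0.01, 0, 0.011, 0, -0.101, 0, 0.2]
    - [-0.008, 0, 0.012, 0, -0.101, 0, 0.2]
    - [-0.007, 0, 0.013, 0, -0.101, 0, 0.2]

```text
time: 59.58
tool_pos: [0.4835, 0.3168, 0.1901]
tcp_rot: [-1.563, 0.061, -0.097]
wrist_force: [1.5, 0.6, -1.3]
width: 0.314
```

```bash
python3 - <<'E'
from h import *
s=readout.read_state(); print(s['tool_pos'],s['width'])
rim(read_camera("wrist"),"red",TR["red"][:2]); rim(read_camera("top"),"red",TR["red"][:2])
c,a=nest("red",0); c[2]=.055
chain([(c,down(a),9)])
E
```

```text
[0.48351602 0.31684091 0.19005686] 0.3144298251385491
red 3238 fit [ 0.486   0.316  -0.1495] cost 0.00293
red 573 fit [ 0.4856  0.313  -0.1463] cost 0.00281
# mm/row 15.0 rad/row 0.005
[0.0, 0.015, 0.0, -0.001, 0.005, 0.002]
[0.0, 0.015, 0.0, -0.001, 0.005, 0.002]
[0.0, 0.015, 0.0, -0.001, 0.005, 0.002]
[0.0, 0.015, 0.0, -0.001, 0.005, 0.002]
[0.0, 0.015, 0.0, -0.001, 0.005, 0.002]
[0.0, 0.015, 0.0, -0.001, 0.005, 0.002]
[0.0, 0.015, 0.0, -0.001, 0.005, 0.002]
[0.0, 0.015, 0.0, -0.001, 0.005, 0.002]
[0.0, 0.015, 0.0, -0.001, 0.005, 0.002]
```

Emit:
jog_arm:
  increments:
    - [0, 0.015, 0, -0.001, 0.005, 0.002, 0.2]
    - [0, 0.015, 0, -0.001, 0.005, 0.002, 0.2]
    - [0, 0.015, 0, -0.001, 0.005, 0.002, 0.2]
    - [0, 0.015, 0, -0.001, 0.005, 0.002, 0.2]
    - [0, 0.015, 0, -0.001, 0.005, 0.002, 0.2]
    - [0, 0.015, 0, -0.001, 0.005, 0.002, 0.2]
    - [0, 0.015, 0, -0.001, 0.005, 0.002, 0.2]
    - [0, 0.015, 0, -0.001, 0.005, 0.002, 0.2]
    - [0, 0.01, 0, -0.001, 0.005, 0.002, 0.2]
    - [0, 0, 0, 0, 0, 0, 0.2]

```text
time: 60.92
tool_pos: [0.4845, 0.315, 0.0494]
tcp_rot: [-1.571, 0.123, -0.123]
wrist_force: [-0.3, 0.2, -2.1]
width: 0.314
```

```bash
python3 - <<'E'
from h import *
c,a=nest("red",0); z=readout.read_state()['tool_pos'][2]; c[2]=z; d=c.copy(); d[2]=.027
chain([(c,down(a),1),(d,down(a),5)])
E
```

```text
# mm/row 2.6 rad/row 0.011
[0.003, 0.0, -0.001, 0.004, -0.011, 0.0]
# mm/row 4.5 rad/row 0.0
[0.0, 0.004, 0.0, 0.0, 0.0, 0.0]
[0.0, 0.004, 0.0, 0.0, 0.0, 0.0]
[0.0, 0.004, 0.0, 0.0, 0.0, 0.0]
[0.0, 0.004, 0.0, 0.0, 0.0, 0.0]
[0.0, 0.004, 0.0, 0.0, 0.0, 0.0]
```

Emit:
jog_arm:
  increments:
    - [0.0015, 0, -0.0005, 0.003, -0.01, 0, 0.2]
    - [0, 0.005, 0, 0, 0, 0, 0.2]
    - [0, 0.005, 0, 0, 0, 0, 0.2]
    - [0, 0.005, 0, 0, 0, 0, 0.2]
    - [0, 0.005, 0, 0, 0, 0, 0.2]
    - [0, 0.002, 0, 0, 0, 0, 0.2]
    - [0, 0, 0, 0, 0, 0, 0.2]

```text
time: 61.8
tool_pos: [0.4875, 0.3151, 0.0278]
tcp_rot: [-1.566, 0.112, -0.117]
wrist_force: [-0.5, -0.5, -0.9]
width: 0.316
```

Emit:
jog_arm:
  increments:
    - [0, 0, 0, 0, 0, 0, 0.43]
    - [0, 0, 0, 0, 0, 0, 0.43]
    - [0, -0.008, 0, 0, 0, 0, 0.43]
    - [0, -0.018, 0, 0, 0, 0, 0.43]
    - [0, -0.018, 0, 0, 0, 0, 0.43]
    - [0, -0.018, 0, 0, 0, 0, 0.43]
    - [0, -0.018, 0, 0, 0, 0, 0.43]
    - [0, -0.025, 0, 0, 0, 0, 0.43]
    - [0, -0.035, 0, 0, 0, 0, 0.43]
    - [0, -0.04, 0, 0, 0, 0, 0.43]

```text
time: 63.05
tool_pos: [0.4863, 0.3146, 0.2189]
tcp_rot: [-1.566, 0.111, -0.118]
wrist_force: [1.2, -0.1, 0.0]
width: 0.431
```

```bash
python3 - <<'E'
from h import *
p=read_camera("top");P=cloud(p); cv2.imwrite("pics/t7.png",p["img"]);print(lid_angle(read_camera("scene")))
for col in("red","green"):
  for k in(1,0,-1):
    c,a=nest(col,k); m=(np.hypot(P[...,0]-c[0],P[...,1]-c[1])<.035)&(P[...,2]>.05); 
    if m.sum(): print("placed",col,k,c,P[m].min(0).round(3),P[m].max(0).round(3),np.median(P[m][:,2]).round(4))
s=readout.read_state();print(s['tool_pos'])
r=np.radians
a,T=lidpose(1.95,r(110),rho=.14,back=.10,y=.06)
chain([(a+[-.06,0,.0],T,16)])
E
```

```text
(array([1.9 , 1.96, 2.82]), np.int64(1486))
placed red 1 [0.54636166 0.30527109 0.        ] [0.512 0.271 0.05 ] [0.565 0.33  0.635] 0.3513
placed red 0 [0.487 0.314 0.   ] [0.453 0.279 0.05 ] [0.522 0.349 0.637] 0.631
placed red -1 [0.42763834 0.32272891 0.        ] [0.393 0.296 0.303] [0.462 0.353 0.638] 0.6189
placed green 1 [ 0.53049925 -0.286       0.        ] [ 0.52  -0.316  0.05 ] [ 0.546 -0.266  0.076] 0.0694
placed green 0 [ 0.4705 -0.2857  0.    ] [ 0.459 -0.313  0.05 ] [ 0.485 -0.262  0.077] 0.0689
placed green -1 [ 0.41050075 -0.2854      0.        ] [ 0.402 -0.315  0.05 ] [ 0.428 -0.263  0.076] 0.0691
[0.48997842 0.3167329  0.22479123]
# mm/row 17.3 rad/row 0.028
[0.011, -0.004, -0.013, -0.003, -0.016, 0.023]
[0.011, -0.004, -0.013, -0.003, -0.016, 0.023]
[0.011, -0.004, -0.013, -0.003, -0.016, 0.023]
[0.01, -0.004, -0.013, -0.003, -0.016, 0.023]
[0.01, -0.004, -0.013, -0.003, -0.016, 0.023]
[0.01, -0.005, -0.014, -0.003, -0.016, 0.023]
[0.009, -0.005, -0.014, -0.003, -0.016, 0.023]
[0.009, -0.005, -0.014, -0.003, -0.016, 0.023]
[0.009, -0.005, -0.014, -0.003, -0.016, 0.023]
[0.008, -0.005, -0.014, -0.003, -0.016, 0.023]
[0.008, -0.005, -0.014, -0.003, -0.016, 0.023]
[0.008, -0.006, -0.015, -0.003, -0.016, 0.023]
[0.007, -0.006, -0.015, -0.003, -0.016, 0.023]
[0.007, -0.006, -0.015, -0.003, -0.016, 0.023]
[0.006, -0.006, -0.015, -0.003, -0.016, 0.023]
[0.006, -0.006, -0.015, -0.003, -0.016, 0.023]
```

Emit:
jog_arm:
  increments:
    - [0.017, -0.008, -0.021, -0.005, -0.026, 0.037, 0.45]
    - [0.017, -0.008, -0.021, -0.005, -0.026, 0.037, 0.45]
    - [0.016, -0.008, -0.021, -0.005, -0.026, 0.037, 0.45]
    - [0.016, -0.008, -0.022, -0.005, -0.026, 0.037, 0.45]
    - [0.015, -0.008, -0.022, -0.005, -0.026, 0.037, 0.45]
    - [0.014, -0.008, -0.022, -0.005, -0.026, 0.037, 0.45]
    - [0.014, -0.009, -0.023, -0.005, -0.026, 0.037, 0.45]
    - [0.013, -0.009, -0.023, -0.005, -0.026, 0.037, 0.45]
    - [0.012, -0.009, -0.024, -0.005, -0.026, 0.037, 0.45]
    - [0.011, -0.009, -0.024, -0.005, -0.026, 0.037, 0.45]

```text
time: 64.4
tool_pos: [0.6427, 0.0846, 0.2932]
tcp_rot: [-1.564, 0.186, 0.391]
wrist_force: [0.2, -0.2, -0.4]
width: 0.449
```

```bash
python3 - <<'E'
from h import *
p=read_camera("top");P=cloud(p)
for k in(1,0):
    c,a=nest("red",k); m=(np.hypot(P[...,0]-c[0],P[...,1]-c[1])<.035)&(P[...,2]>.05)&(P[...,2]<.1); 
    if m.sum(): print("placed",k,c,P[m].min(0).round(3),P[m].max(0).round(3),np.median(P[m][:,2]).round(4))
s=readout.read_state();print(s['tool_pos'],s['q'].round(2))
r=np.radians
a,T=lidpose(1.95,r(110),rho=.14,back=.08,y=.06)
chain([(a,T,7)])
E
```

```text
placed 1 [0.54636166 0.30527109 0.        ] [0.532 0.276 0.051] [0.565 0.33  0.075] 0.0683
placed 0 [0.487 0.314 0.   ] [0.468 0.284 0.05 ] [0.501 0.336 0.076] 0.0686
[0.64489058 0.08126636 0.29223317] [ 0.09  0.45  1.25 -0.01  1.81 -0.04]
# mm/row 7.4 rad/row 0.003
[0.007, 0.001, 0.0, 0.0, 0.002, -0.003]
[0.007, 0.001, 0.0, 0.0, 0.002, -0.003]
[0.007, 0.001, 0.0, 0.0, 0.002, -0.003]
[0.007, 0.001, 0.0, 0.0, 0.002, -0.003]
[0.007, 0.001, 0.0, 0.0, 0.002, -0.003]
[0.007, 0.001, 0.0, 0.0, 0.002, -0.003]
[0.007, 0.001, 0.0, 0.0, 0.002, -0.003]
```

Emit:
jog_arm:
  increments:
    - [0.01, 0.001, 0, 0, 0.003, -0.004, 0.45]
    - [0.01, 0.001, 0, 0, 0.003, -0.004, 0.45]
    - [0.01, 0.001, 0, 0, 0.003, -0.004, 0.45]
    - [0.01, 0.001, 0, 0, 0.003, -0.004, 0.45]
    - [0.008, 0.001, 0, 0, 0.002, -0.003, 0.45]
    - [0.004, 0, 0, 0, 0, 0, 0.45]
    - [0, 0, 0, 0, 0, 0, 0.45]

```text
time: 65.32
tool_pos: [0.6934, 0.0897, 0.267]
tcp_rot: [-1.569, 0.183, 0.364]
wrist_force: [0.1, 0.2, -0.0]
width: 0.452
```

```bash
python3 - <<'E'
from h import *
r=np.radians
p=read_camera("wrist"); cv2.imwrite("pics/w8.png",p["img"])
P=cloud(p);s=readout.read_state();L=(P-s['tool_pos'])@R.from_rotvec(s['tcp_rot']).as_matrix()
q=RC.inv().apply(P.reshape(-1,3)-C).reshape(P.shape)
m=(q[...,1]>.03)&(q[...,1]<.15)&(q[...,2]>.15)&(L[...,1]>.0)&(abs(L[...,0])<.05)
k=L[m]; 
for y in np.arange(.0,.12,.01):
    t=k[abs(k[:,1]-y)<.005]; 
    if len(t)>5: print(y.round(3),len(t),np.percentile(t[:,0],[2,98]).round(3))
chain([(*lidpose(1.95,r(110),rho=.14,y=.06,back=.08),1),(*lidpose(1.95,r(110),rho=.14,y=.06),7)])
E
```

```text
0.03 2006 [-0.008  0.002]
0.07 479 [-0.013 -0.01 ]
# mm/row 5.2 rad/row 0.003
[-0.004, 0.003, 0.0, -0.002, 0.001, 0.001]
# mm/row 11.4 rad/row 0.0
[0.0, 0.011, 0.0, 0.0, 0.0, 0.0]
[0.0, 0.011, 0.0, 0.0, 0.0, 0.0]
[0.0, 0.011, 0.0, 0.0, 0.0, 0.0]
[0.0, 0.011, 0.0, 0.0, 0.0, 0.0]
[0.0, 0.011, 0.0, 0.0, 0.0, 0.0]
[0.0, 0.011, 0.0, 0.0, 0.0, 0.0]
[0.0, 0.011, 0.0, 0.0, 0.0, 0.0]
```

View pics/w8.png

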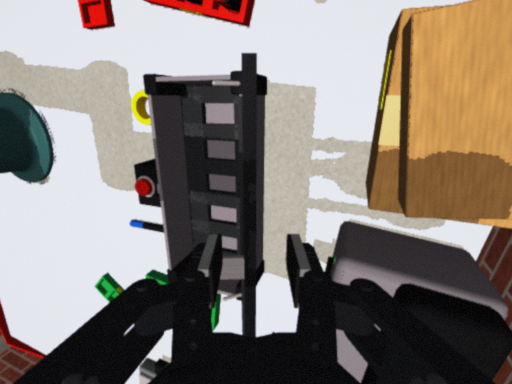

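Emit:
jog_arm:
  increments:
    - [-0.004, 0.003, 0, 0, 0, 0, 0.45]
    - [0, 0.011, 0, 0, 0, 0, 0.45]
    - [0, 0.011, 0, 0, 0, 0, 0.45]
    - [0, 0.011, 0, 0, 0, 0, 0.45]
    - [0, 0.011, 0, 0, 0, 0, 0.45]
    - [0, 0.011, 0, 0, 0, 0, 0.45]
    - [0, 0.011, 0, 0, 0, 0, 0.45]
    - [0, 0.01, 0, 0, 0, 0, 0.45]
    - [0, 0, 0, 0, 0, 0, 0.45]

```text
time: 66.5
tool_pos: [0.6591, 0.0857, 0.1885]
tcp_rot: [-1.569, 0.184, 0.365]
wrist_force: [0.4, -1.2, 0.1]
width: 0.449
```

```bash
python3 - <<'E'
from h import *
s=readout.read_state(); print(s['q'].round(2),s['wrist_force'].round(1)); r=np.radians
print(s['tool_pos']-lidpose(1.95,r(110),rho=.14)[0])
N=18
chain([(*lidpose(1.95-(1.95-.68)*i/N,r(110-50*i/N),rho=.14),1) for i in range(1,N+1)])
E
```

```text
[ 0.09  0.51  1.35 -0.    1.64 -0.02] [ 0.4 -1.2  0.1]
[-0.00230056  0.00011616 -0.00148619]
# mm/row 7.3 rad/row 0.049
[-0.007, -0.003, 0.0, -0.003, 0.001, -0.049]
# mm/row 8.4 rad/row 0.048
[-0.008, 0.0, 0.0, 0.0, 0.0, -0.048]
# mm/row 8.4 rad/row 0.048
[-0.008, 0.0, 0.0, 0.0, 0.0, -0.048]
# mm/row 8.4 rad/row 0.048
[-0.008, 0.0, 0.0, 0.0, 0.0, -0.048]
# mm/row 8.4 rad/row 0.048
[-0.008, 0.001, 0.0, 0.0, 0.0, -0.048]
# mm/row 8.4 rad/row 0.048
[-0.008, 0.001, 0.0, 0.0, 0.0, -0.048]
# mm/row 8.4 rad/row 0.048
[-0.008, 0.001, 0.0, 0.0, 0.0, -0.048]
# mm/row 8.4 rad/row 0.048
[-0.008, 0.001, 0.0, 0.0, 0.0, -0.048]
# mm/row 8.4 rad/row 0.048
[-0.008, 0.001, 0.0, 0.0, 0.0, -0.048]
# mm/row 8.4 rad/row 0.048
[-0.008, 0.002, 0.0, 0.0, 0.0, -0.048]
# mm/row 8.5 rad/row 0.048
[-0.008, 0.002, 0.0, 0.0, 0.0, -0.048]
# mm/row 8.5 rad/row 0.048
[-0.008, 0.002, 0.0, 0.0, 0.0, -0.048]
# mm/row 8.5 rad/row 0.048
[-0.008, 0.002, 0.0, 0.0, 0.0, -0.048]
# mm/row 8.5 rad/row 0.048
[-0.008, 0.002, 0.0, 0.0, 0.0, -0.048]
# mm/row 8.5 rad/row 0.048
[-0.008, 0.003, 0.0, 0.0, 0.0, -0.048]
# mm/row 8.5 rad/row 0.048
[-0.008, 0.003, 0.0, 0.0, 0.0, -0.048]
# mm/row 8.5 rad/row 0.048
[-0.008, 0.003, 0.0, 0.0, 0.0, -0.048]
# mm/row 8.5 rad/row 0.048
[-0.008, 0.003, 0.0, 0.0, 0.0, -0.048]
```

Emit:
jog_arm:
  increments:
    - [-0.007, -0.002, 0, -0.003, 0, -0.049, 0.42]
    - [-0.0083, 0, 0, 0, 0, -0.048, 0.4]
    - [-0.0083, 0, 0, 0, 0, -0.048, 0.4]
    - [-0.0083, 0, 0, 0, 0, -0.048, 0.4]
    - [-0.0083, 0.001, 0, 0, 0, -0.048, 0.4]
    - [-0.0083, 0.001, 0, 0, 0, -0.048, 0.4]
    - [-0.0083, 0.001, 0, 0, 0, -0.048, 0.4]
    - [-0.0083, 0.001, 0, 0, 0, -0.048, 0.4]
    - [-0.0083, 0.001, 0, 0, 0, -0.048, 0.4]

```text
time: 67.62
tool_pos: [0.5922, 0.0778, 0.2014]
tcp_rot: [-1.561, -0.177, 0.006]
wrist_force: [-0.5, -0.0, -0.2]
width: 0.401
```

```bash
python3 - <<'E'
from h import *
s=readout.read_state(); print(s['q'].round(2),s['wrist_force'].round(1)); r=np.radians
print(lid_angle(read_camera("scene")),lid_angle(read_camera("top")))
s=readout.read_state();N=18
print(s['tool_pos']-lidpose(1.95-(1.95-.68)*.5,r(85),rho=.14)[0])
chain([(*lidpose(1.95-(1.95-.68)*i/N,r(110-50*i/N),rho=.14),1) for i in range(10,N+1)])
E
```

```text
[ 0.09  0.04  1.87  0.    1.12 -0.03] [-0.5 -0.  -0.2]
(array([1.42, 1.45, 2.79]), np.int64(3645)) (array([1.33, 2.78, 2.83]), np.int64(966))
[0.00274776 0.00062107 0.00415079]
# mm/row 12.7 rad/row 0.029
[-0.012, 0.005, 0.0, 0.0, 0.001, -0.029]
# mm/row 8.5 rad/row 0.048
[-0.008, 0.002, 0.0, 0.0, 0.0, -0.048]
# mm/row 8.5 rad/row 0.048
[-0.008, 0.002, 0.0, 0.0, 0.0, -0.048]
# mm/row 8.5 rad/row 0.048
[-0.008, 0.002, 0.0, 0.0, 0.0, -0.048]
# mm/row 8.5 rad/row 0.048
[-0.008, 0.002, 0.0, 0.0, 0.0, -0.048]
# mm/row 8.5 rad/row 0.048
[-0.008, 0.003, 0.0, 0.0, 0.0, -0.048]
# mm/row 8.5 rad/row 0.048
[-0.008, 0.003, 0.0, 0.0, 0.0, -0.048]
# mm/row 8.5 rad/row 0.048
[-0.008, 0.003, 0.0, 0.0, 0.0, -0.048]
# mm/row 8.5 rad/row 0.048
[-0.008, 0.003, 0.0, 0.0, 0.0, -0.048]
```

Lid follows at about 1.43 rad, held by the rear finger; continue.

Emit:
jog_arm:
  increments:
    - [-0.0085, 0.003, 0, 0, 0, -0.029, 0.4]
    - [-0.0085, 0.004, 0, 0, 0, -0.045, 0.4]
    - [-0.0085, 0.002, 0, 0, 0, -0.048, 0.4]
    - [-0.0085, 0.002, 0, 0, 0, -0.048, 0.4]
    - [-0.0085, 0.002, 0, 0, 0, -0.048, 0.4]
    - [-0.0085, 0.003, 0, 0, 0, -0.048, 0.4]
    - [-0.0085, 0.003, 0, 0, 0, -0.048, 0.4]
    - [-0.0085, 0.003, 0, 0, 0, -0.048, 0.4]
    - [-0.0085, 0.003, 0, 0, 0, -0.048, 0.4]
    - [0, 0, 0, 0, 0, 0, 0.4]

```text
time: 68.97
tool_pos: [0.5299, 0.0704, 0.1609]
tcp_rot: [-1.499, -0.5, -0.322]
wrist_force: [-0.5, 0.2, 0.3]
width: 0.397
```

```bash
python3 - <<'E'
from h import *
r=np.radians
print(lid_angle(read_camera("scene")),lid_angle(read_camera("top")))
s=readout.read_state();print(s['q'].round(2),s['wrist_force'].round(1))
for th in(.68,.73,.8): print(th,RC.inv().apply(s['tool_pos']-lidpose(th,r(60),rho=.14)[0]))
E
```

```text
(array([0.71, 0.74, 2.77]), np.int64(4525)) (array([0.71, 0.75, 2.78]), np.int64(4840))
[ 0.07 -0.32  2.35  0.04  0.58 -0.08] [-0.2 -1.3  0.5]
0.68 [ 6.91375528e-03 -4.35565814e-05  7.31921900e-03]
0.73 [ 2.18760793e-03 -4.35565814e-05  2.15048504e-03]
0.8 [-4.85030137e-03 -4.35565814e-05 -4.67528032e-03]
```

```bash
cat >> h.py <<'E'
def press(th,rho=.146,y=.03,lift=0,phi=np.pi/2):
    c,s_=np.cos,np.sin
    u=np.array([-c(th),0,s_(th)]);n=np.array([s_(th),0,c(th)]);app=np.array([c(phi),0,-s_(phi)])
    M=np.array([.075,y,.09])+rho*u+.010*n+[0,0,lift]+.0255*app
    return cw(M),toolR(cd(app),cd([s_(phi),0,c(phi)]))
E
python3 - <<'E'
from h import *
s=readout.read_state();Q=R.from_rotvec(s['tcp_rot']);b=s['tool_pos']-.10*Q.as_matrix()[:,1]
chain([(b,Q,6),(*press(.74,lift=.05),8)])
E
```

```text
# mm/row 16.7 rad/row 0.0
[0.0, -0.017, 0.0, 0.0, 0.0, 0.0]
[0.0, -0.017, 0.0, 0.0, 0.0, 0.0]
[0.0, -0.017, 0.0, 0.0, 0.0, 0.0]
[0.0, -0.017, 0.0, 0.0, 0.0, 0.0]
[0.0, -0.017, 0.0, 0.0, 0.0, 0.0]
[0.0, -0.017, 0.0, 0.0, 0.0, 0.0]
# mm/row 6.7 rad/row 0.066
[0.002, 0.005, -0.004, 0.0, 0.0, 0.066]
[0.002, 0.005, -0.004, 0.0, 0.0, 0.066]
[0.002, 0.005, -0.004, 0.0, 0.0, 0.066]
[0.003, 0.005, -0.004, 0.0, 0.0, 0.066]
[0.003, 0.005, -0.004, 0.0, 0.0, 0.066]
[0.003, 0.004, -0.004, 0.0, 0.0, 0.066]
[0.004, 0.004, -0.004, 0.0, 0.0, 0.066]
[0.004, 0.004, -0.004, 0.0, 0.0, 0.066]
```

Emit:
jog_arm:
  increments:
    - [0, -0.017, 0, 0, 0, 0, 0.4]
    - [0, -0.017, 0, 0, 0, 0, 0.4]
    - [0, -0.017, 0, 0, 0, 0, 0.4]
    - [0, -0.017, 0, 0, 0, 0, 0.4]
    - [0, -0.017, 0, 0, 0, 0, 0.4]
    - [0, -0.017, 0, 0, 0, 0, 0.4]
    - [0.002, 0, -0.004, 0, 0, 0.066, 0]
    - [0.002, 0.003, -0.004, 0, 0, 0.066, 0]
    - [0.002, 0.005, -0.004, 0, 0, 0.066, 0]
    - [0.003, 0.005, -0.004, 0, 0, 0.066, 0]

```text
time: 70.32
tool_pos: [0.5089, 0.0506, 0.2654]
tcp_rot: [-1.544, -0.308, -0.125]
wrist_force: [0.1, -0.3, 0.4]
width: -0.003
```

Emit:
jog_arm:
  increments:
    - [0.003, 0.005, -0.004, 0, 0, 0.066, 0]
    - [0.003, 0.004, -0.004, 0, 0, 0.066, 0]
    - [0.004, 0.004, -0.004, 0, 0, 0.066, 0]
    - [0.004, 0.004, -0.004, 0, 0, 0.066, 0]
    - [0, 0, 0, 0, 0, 0, 0]

```text
time: 70.95
tool_pos: [0.5382, 0.0361, 0.2577]
tcp_rot: [-1.572, -0.1, 0.082]
wrist_force: [0.1, -0.3, 0.3]
width: 0.003
```

```bash
python3 - <<'E'
from h import *
s=readout.read_state();print(lid_angle(read_camera("scene")),s['width'])
chain([(*press(.74,lift=.03),2),(*press(.74,lift=0),3)]+[(*press(.74-.74*i/14),1) for i in range(1,15)])
E
```

```text
(array([0.71, 0.74, 2.78]), np.int64(4493)) 0.0032311961895455494
# mm/row 30.4 rad/row 0.006
[-0.01, 0.029, 0.002, 0.002, 0.0, 0.006]
[-0.01, 0.029, 0.002, 0.002, 0.0, 0.006]
# mm/row 10.0 rad/row 0.0
[0.0, 0.01, 0.0, 0.0, 0.0, 0.0]
[0.0, 0.01, 0.0, 0.0, 0.0, 0.0]
[0.0, 0.01, 0.0, 0.0, 0.0, 0.0]
# mm/row 7.7 rad/row 0.0
[-0.005, 0.005, 0.0, 0.0, 0.0, 0.0]
# mm/row 7.7 rad/row 0.0
[-0.005, 0.006, 0.0, 0.0, 0.0, 0.0]
# mm/row 7.7 rad/row 0.0
[-0.005, 0.006, 0.0, 0.0, 0.0, 0.0]
# mm/row 7.7 rad/row 0.0
[-0.005, 0.006, 0.0, 0.0, 0.0, 0.0]
# mm/row 7.7 rad/row 0.0
[-0.004, 0.007, 0.0, 0.0, 0.0, 0.0]
# mm/row 7.7 rad/row 0.0
[-0.004, 0.007, 0.0, 0.0, 0.0, 0.0]
# mm/row 7.7 rad/row 0.0
[-0.003, 0.007, 0.0, 0.0, 0.0, 0.0]
# mm/row 7.7 rad/row 0.0
[-0.003, 0.007, 0.0, 0.0, 0.0, 0.0]
# mm/row 7.7 rad/row 0.0
[-0.003, 0.007, 0.0, 0.0, 0.0, 0.0]
# mm/row 7.7 rad/row 0.0
[-0.002, 0.007, 0.0, 0.0, 0.0, 0.0]
# mm/row 7.7 rad/row 0.0
[-0.002, 0.007, 0.0, 0.0, 0.0, 0.0]
# mm/row 7.7 rad/row 0.0
[-0.002, 0.008, 0.0, 0.0, 0.0, 0.0]
# mm/row 7.7 rad/row 0.0
[-0.001, 0.008, 0.0, 0.0, 0.0, 0.0]
# mm/row 7.7 rad/row 0.0
[-0.001, 0.008, 0.0, 0.0, 0.0, 0.0]
```

Emit:
jog_arm:
  increments:
    - [-0.01, 0.01, 0.002, 0.002, 0, 0.006, 0]
    - [-0.01, 0.015, 0.002, 0.002, 0, 0.006, 0]
    - [0, 0.015, 0, 0, 0, 0, 0]
    - [0, 0.015, 0, 0, 0, 0, 0]
    - [0, 0.015, 0, 0, 0, 0, 0]
    - [0, 0.01, 0, 0, 0, 0, 0]
    - [0, 0, 0, 0, 0, 0, 0]

```text
time: 71.88
tool_pos: [0.5139, 0.0383, 0.1719]
tcp_rot: [-1.568, -0.091, 0.092]
wrist_force: [0.2, 0.1, 0.7]
width: -0.001
```

```bash
python3 - <<'E'
from h import *
s=readout.read_state();print(lid_angle(read_camera("scene")),RC.inv().apply(s['tool_pos']-press(.74)[0]),s['wrist_force'])
E
```

```text
(array([0.69, 0.72, 2.78]), np.int64(4442)) [-0.00471032  0.00011442  0.00156758] [0.24067085 0.09926148 0.69035396]
```

Emit:
jog_arm:
  increments:
    - [-0.004, 0.005, 0, 0, 0, 0, 0]
    - [-0.004, 0.006, 0, 0, 0, 0, 0]
    - [-0.004, 0.006, 0, 0, 0, 0, 0]
    - [-0.004, 0.006, 0, 0, 0, 0, 0]
    - [-0.004, 0.007, 0, 0, 0, 0, 0]
    - [-0.003, 0.007, 0, 0, 0, 0, 0]
    - [-0.003, 0.007, 0, 0, 0, 0, 0]
    - [-0.002, 0.007, 0, 0, 0, 0, 0]

```text
time: 72.92
tool_pos: [0.4863, 0.0349, 0.1203]
tcp_rot: [-1.568, -0.095, 0.088]
wrist_force: [0.0, -0.2, 1.7]
width: -0.0
```

```bash
python3 - <<'E'
from h import *
s=readout.read_state();print(lid_angle(read_camera("scene")),RC.inv().apply(s['tool_pos']-press(0)[0]),s['wrist_force'])
E
```

```text
(array([0.31, 0.34, 2.79]), np.int64(3619)) [ 0.01240082 -0.00011085  0.04575448] [ 0.04455072 -0.17762406  1.73612643]
```

Emit:
jog_arm:
  increments:
    - [-0.002, 0.007, 0, 0, 0, 0, 0]
    - [-0.002, 0.007, 0, 0, 0, 0, 0]
    - [-0.001, 0.007, 0, 0, 0, 0, 0]
    - [-0.001, 0.007, 0, 0, 0, 0, 0]
    - [-0.001, 0.007, 0, 0, 0, 0, 0]
    - [0, 0.006, 0, 0, 0, 0, 0]

```text
time: 73.72
tool_pos: [0.4793, 0.0341, 0.0801]
tcp_rot: [-1.568, -0.094, 0.089]
wrist_force: [-1.6, -0.3, 1.4]
width: -0.003
```

```bash
python3 - <<'E'
from h import *
s=readout.read_state();print(lid_angle(read_camera("scene")),RC.inv().apply(s['tool_pos']-press(0)[0]),s['wrist_force'])
E
```

```text
(array([0.04, 0.07, 2.8 ]), np.int64(3406)) [ 0.00529158 -0.00013477  0.00563999] [-1.55770848 -0.30144874  1.44928052]
```

Emit:
jog_arm:
  increments:
    - [0, 0.003, 0, 0, 0, 0, 0]
    - [0, 0.003, 0, 0, 0, 0, 0]
    - [0, 0.002, 0, 0, 0, 0, 0]
    - [0, 0.002, 0, 0, 0, 0, 0]

```text
time: 74.28
tool_pos: [0.4795, 0.0341, 0.0738]
tcp_rot: [-1.568, -0.093, 0.09]
wrist_force: [-8.3, 0.0, 20.2]
width: -0.001
```

```bash
python3 - <<'E'
from h import *
s=readout.read_state();print(lid_angle(read_camera("scene")),s['tool_pos'],s['wrist_force'])
E
```

```text
(array([-0.  ,  0.03,  2.8 ]), np.int64(3347)) [0.47952563 0.03409491 0.07383427] [-8.26369704e+00  7.55725777e-03  2.01645685e+01]
```

Emit:
jog_arm:
  increments:
    - [0, -0.005, 0, 0, 0, 0, 0]
    - [0, -0.015, 0, 0, 0, 0, 0]
    - [0, -0.02, 0, 0, 0, 0, 0]
    - [0, -0.04, 0, 0, 0, 0, 0]
    - [0, -0.04, 0, 0, 0, 0, 0]
    - [-0.02, -0.03, 0, 0, 0, 0, 0]
    - [-0.03, -0.01, 0, 0, 0, 0, 0]
    - [0, 0, 0, 0, 0, 0, 0]
    - [0, 0, 0, 0, 0, 0, 0]

```text
time: 75.45
tool_pos: [0.4293, 0.0281, 0.2406]
tcp_rot: [-1.568, -0.095, 0.088]
wrist_force: [-0.2, 0.7, -0.1]
width: 0.006
```

```bash
python3 - <<'E'
from h import *
s=readout.read_state();print(s['tool_pos'],s['wrist_force'])
p=read_camera("scene");print(lid_angle(p));p=read_camera("top");print(lid_angle(p));cv2.imwrite("pics/tf.png",p["img"]);P=cloud(p)
rim(p,"red",TR["red"][:2]);rim(p,"green",TR["green"][:2])
for col in("red","green"):
  for k in(1,0,-1):
    c,a=nest(col,k); m=(np.hypot(P[...,0]-c[0],P[...,1]-c[1])<.035)&(P[...,2]>.05)&(P[...,2]<.1) 
    if m.sum(): print("placed",col,k,c,P[m].min(0).round(3),P[m].max(0).round(3),np.median(P[m][:,2]).round(4))
E
```

```text
[0.42928927 0.02811724 0.24055685] [-0.15786995  0.6893592  -0.13732196]
(array([-0.  ,  0.03,  2.8 ]), np.int64(3188))
(array([0.  , 0.04, 2.8 ]), np.int64(3697))
red 670 fit [ 0.4857  0.3126 -0.1478] cost 0.00268
green 629 fit [ 0.4698 -0.2866 -0.005 ] cost 0.00276
placed red 1 [0.54636166 0.30527109 0.        ] [0.532 0.276 0.051] [0.565 0.329 0.076] 0.0679
placed red 0 [0.487 0.314 0.   ] [0.468 0.283 0.051] [0.501 0.337 0.075] 0.068
placed green 1 [ 0.53049925 -0.286       0.        ] [ 0.52  -0.316  0.051] [ 0.547 -0.265  0.075] 0.0691
placed green 0 [ 0.4705 -0.2857  0.    ] [ 0.459 -0.313  0.052] [ 0.485 -0.262  0.078] 0.0684
placed green -1 [ 0.41050075 -0.2854      0.        ] [ 0.402 -0.315  0.052] [ 0.428 -0.264  0.077] 0.0688
```

View pics/tf.png

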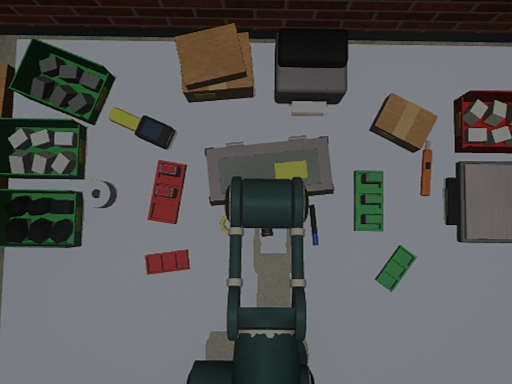

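The picture shows the lid shut at (269,170). Three packs stand in the green tray at (370,200) and two in the red tray at (167,182), and the other things are where they were. I'm handing the job in.

```bash
python3 -c "
from workcell import bot
print(bot.finish_job())"
```

```text
the job is handed in; nothing more can be done
None
```

The job is done and handed in; no verdict was reported. I pressed the release and swung the lid back between loosely open fingers. Then I stood all five packs in nests (three green, two red), lowered the lid the same way, and pressed it shut with about 20 N.

**Last checks:**
- **Lid:** it reads the same angle as at the start and stayed shut after the hand lifted.
- **Packs:** all five tops read about 0.068–0.069 m, the height of packs standing upright in the nests.
- **Trays:** they lie flat where they were, within 2 mm; I saw no knock.
- **Other things:** the last picture shows them in place, but I only looked and did not measure, and the arm partly hid the tape roll.
- **Time:** about 76 s of the 210 s allowed.

**What disagreed or went wrong:**
- **Fingertips:** with the gripper shut they sit about 25 mm behind the reported TCP, not 14 mm ahead of it. Camera and contact both showed this, and I corrected for it.
- **Button press:** it peaked at about 34 N up and 19 N sideways at the wrist.
- **Grasps:** fast rows lagged. One grasp closed above its pack without touching it and was repeated. The first pack was held only by the top few millimetres, but went in cleanly.

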